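Slide the lapping plate into its bench dock and shut the gate

ROBOT

A 7-joint arm with a two-finger parallel gripper is mounted at the origin on the work surface. World frame = base frame: x ahead of the robot, y to its left, z up, the work surface at z = 0. Lengths are in mm, angles in rad, forces in N, time in s.
With the tool pointing down it reaches from about 425 to 1025 mm from the base axis. Payload 3.6 kg.
Tool frame: the origin (TCP) lies where the fingers leave the gripper's body, on its centre line; the fingertips stand 73 mm ahead of it and the grasp point (between the pads) lies 54 mm ahead of it; z points along the fingers, y is the line along which they close (so a half turn about z gives the same grasp; the last joint's range is limited). The gripper opens to 85 mm and grips with 20 to 120 N. Pads are 22 mm wide; open, the fingers measure 114 mm over their backs; the gripper's body (76 mm by 85 mm) begins 54 mm behind the grasp point. The pads swing forward as they close: fully open they stand 13 mm farther back than shut.
Start: joints at [-1.341, 0.591, 0.048, 1.609, -0.033, 0.943, -0.034], TCP at [229.98, 687.56, 303.902] pointing down, gripper open.
Joint ranges: [-2.69, 2.69], [-0.47, 2.24], [-1.27, 1.36], [0.19, 2.51], [-1.53, 4.68], [0.08, 2.07], [-3.09, 3.09]. Speed limits (rad/s): [2.57, 2.57, 3.14, 3.14, 3.14, 3.14, 3.14].

INTERFACE

Orientations are given as a unit quaternion [x, y, z, w].
In Python, from workcell import read_state, get_image, close_job gives the robot as it stands.
- The arm moves only by the tool carry_out, never from a script. Its argument "targets" is a list of rows, each an object of numbers: "x", "y", "z": the shift along the world's x, y, z in units of 25 mm (1.0 is 25 mm); "rx", "ry", "rz": the turn, a rotation vector about the world's x, y, z in units of 0.5 rad (1.0 is 0.5 rad). A call has 1 to 20 rows; each row shifts and turns the commanded pose from where the row before left it; what a row does not reach is not made up. A row lasts 1/12 s, in which the tool goes at most 41.7 mm and 7.16 degrees, less where a joint would pass 70% of its speed; a pose out of reach is approached as far as the arm can. A call with a number of a shift or a turn outside -1 to 1 is refused whole. A call with a gripper value outside its range is refused whole. "gripper" is the opening, from -1 (shut) to 1 (fully open), set as the call begins (left out, the last holds). The fingers move at their own pace and stop on an object; "squeeze" is the grip in N (left out, the last holds). Time passes only in rows, so rows that do not move let the fingers close. It gives the time, the measured TCP pose, the force, the opening and the grip force at its end, in the units of the state.
- read_state(): the state, without advancing time (a new reading comes with each control period).
- get_image(name): name is "scene" or "top" or "wrist"; returns a dict with "pixels" (480x640x3 uint8, red, green, blue), "intrinsics" (3x3 intrinsics, pixels), "distortion" ([k1, k2, p1, p2, k3] as OpenCV has them; the pictures are not rectified), "extrinsics" (4x4, takes a point from world to camera coordinates); the wrist camera has in their place "mount" (4x4, takes a point from camera to tool coordinates, whose origin is the TCP and whose axes are the flange's). Camera axes: x right, y up, looking along -z (the intrinsics and any distortion apply to the point x, -y, -z); pixel columns grow to the right and rows downward; lengths in mm; the calibration is good to about 2 mm. A picture is of the moment at which its call begins: read the wrist's pose just before it. There is no depth.
- close_job(): hands the job in; it is judged then, once.
The state is a dict: "time": time; "joint_pos": joint angles; "qvel": joint speeds; "tau": joint torques, N m; "tool_pos": TCP position; "ee_rot": TCP orientation; "wrist_force": force on the tool from outside, world axes, zero at the start; "torque": the same for the moment, N m; "gripper_width": finger opening in mm; "finger_force": force on a finger pad.
Only numpy, scipy, OpenCV 4.12 (cv2) and the standard library are available. Lean on these libraries where they do the work, as an engineer would, in place of code of your own. Each camera call takes 0.05 s, during which the arm holds its last target. There are 200 camera calls.

TASK

Put the blue-edged lapping plate away in its low slotted dock: keep it flat on the bench and slide it, without ever lifting or tipping it, short edge first between the two rails until you feel it press firmly against the back stop. Ease it in gently: do not ram or force it if it catches. Then swing the red gate fully shut behind it. Leave everything else on the bench where it is.

Things in the scene. Friction and masses are not known exactly. Their poses are not given: they have to be found in the camera images.
- plate: Flat lapping plate (sharpening tool), 150 x 95 mm, 10 mm thick, about 0.4 kg, blue with a grey dotted steel top; lies flat on the bench, too wide to grasp. Origin: centre of its underside; x along the 150 mm length, y along the 95 mm width, z up. Either short edge may go in first.
- dock: Low slotted dock fixed to the bench: two dark wooden walls 15 mm thick, 22 mm high, with rounded noses, 99 mm apart inside (plate + 4 mm), closed by a back stop; no floor. Origin: on the bench, middle of the slot mouth (front of the walls); x into the slot, y left, z up. Fully home, the plate's centre is at x = 72 mm and it sticks out 3 mm from the mouth.
- lips (a point): Middle of the dock's window, level with the top of its two aluminium lips, 22.5 mm above the bench, at x = 84 mm in the dock's frame. The lips reach in over the plate's long edges from x = 12 to 157 mm, their underside 14.5 mm above the bench, and leave a window 59 mm wide.
- back_stop: Wooden back stop across the inner end of the dock, 129 mm wide, 14 mm thick, 22 mm high, fixed to it. Origin: on the bench, in the middle of the face that the plate's leading edge must meet, at x = 147 mm in the dock's frame; x points away from the plate.
- strip_mid (a point): Middle of a sprung steel strip in the dock's left (+y) wall, x = 38 to 132 mm in the dock's frame. It presses on the plate's side: a varying drag of several N is felt before the stop is met.
- gate (a joint): Angle of the red swing gate (rad): 0 = shut across the mouth (there is a stop there), grows as it opens away from the mouth, up to 2.45. It is a bar 105 mm long, 14 mm thick, from 4 to 23 mm above the bench, on a stiff upright hinge on the right (-y) side of the mouth; it stays where it is left. Shut, its inner face is 7 mm in front of the mouth.
- gate_peg (a point): Black upright round peg on the gate, 18 mm in diameter, from 23 to 62 mm above the bench, 90 mm from the hinge axis; this point is on its axis 45 mm above the bench.
- gate_hinge (a point): Point on the gate's upright hinge axis, 45 mm above the bench; in the dock's frame at x = -14, y = -78 mm. The gate opens anticlockwise seen from above; with the gate shut the peg lies from here towards the dock's +y.
- oil_can: Bystander: yellow bottle with red cap, 58 mm wide, 125 mm tall; origin at the centre of its underside.
- screwdriver: Bystander: screwdriver lying on the bench, about 200 mm long, along its x.
- hammer: Bystander: hammer lying on the bench, about 280 mm long, along its x.
- mug: Bystander: blue mug, 80 mm wide, 90 mm tall; origin at the centre of its underside.
- oil_jar: Bystander: amber jar, 64 mm wide, 90 mm tall; origin at the centre of its underside.
- waterstone: Bystander: terracotta-coloured waterstone, 160 x 60 x 25 mm; origin at the centre of its underside.
Things that resemble listed ones, but are neither listed nor needed, are in the scene too. Of the things that look like the dock, the smallest one is meant. Several things have the shape of the plate; the one meant has the colours described above.

How it is judged:
By the outcome, as a careful person would: the job done as asked, in the order asked, and still so for the second after the job is handed in, with the robot touching nothing.
It also fails if it takes over 72 s, if anything falls off the work surface, if the arm or the gripper's body presses on something with over 40 N, if the wrist force passes 120 N, or if a joint passes its speed limit or range.

## Working session

There is one attempt and no reset: what is moved stays moved. The work goes in short steps, Python scripts to look and compute and a tool call to move; the robot and the scene stay as the last step left them, time stands still between calls to the robot, and variables do not carry over. Pictures are saved under pics/ and viewed, at most 13 in all, crops included, and the job is handed in when it is done.

Besides the shell and the picture viewer there is one more tool, called after ">>>" by a JSON object that holds its "fn" and its "kwargs", one argument or row to a line. carry_out: Moves the arm, as the interface text tells. Its arguments: {"type":"object","properties":{"targets":{"type":"array","items":{"type":"object","properties":{"x":{"type":"number"},"y":{"type":"number"},"z":{"type":"number"},"rx":{"type":"number"},"ry":{"type":"number"},"rz":{"type":"number"}}}},"gripper":{"type":"number"},"squeeze":{"type":"number"}},"required":["targets"]}

```bash
ls; mkdir -p pics; cat > h.py <<'E'
import numpy as np, cv2
from workcell import read_state, get_image, close_job
from scipy.spatial.transform import Rotation as R
def cam(im, st=None):
    K=np.array(im["intrinsics"],float); d=np.array(im["distortion"],float)
    if "extrinsics" in im: E=np.array(im["extrinsics"],float)
    else:
        T=np.eye(4); T[:3,:3]=R.from_quat(st["ee_rot"]).as_matrix(); T[:3,3]=st["tool_pos"]
        E=np.linalg.inv(T@np.array(im["mount"],float))
    return K,d,E
def ray(c,uv):
    K,d,E=c
    p=cv2.undistortPoints(np.array(uv,float).reshape(-1,1,2),K,d).reshape(-1,2)
    D=np.c_[p[:,0],-p[:,1],-np.ones(len(p))]@E[:3,:3]
    return -E[:3,:3].T@E[:3,3], D/np.linalg.norm(D,axis=1,keepdims=True)
def plane(c,uv,z):
    o,D=ray(c,uv); return o+D*((z-o[2])/D[:,2])[:,None]
def proj(c,P):
    K,d,E=c; P=np.atleast_2d(P)@E[:3,:3].T+E[:3,3]
    q=P*[1,-1,-1]
    return cv2.projectPoints(q,np.zeros(3),np.zeros(3),K,d)[0].reshape(-1,2)
def tri(c1,u1,c2,u2):
    o1,d1=ray(c1,u1);o2,d2=ray(c2,u2);out=[]
    for a,b in zip(d1,d2):
        s=np.linalg.lstsq(np.c_[a,-b],o2-o1,rcond=None)[0]
        p,q=o1+s[0]*a,o2+s[1]*b; out.append(np.r_[(p+q)/2,np.linalg.norm(p-q)])
    return np.array(out)
E
python3 - <<'E'
from h import *
import pickle
st=read_state(); print(st)
d={}
for n in("scene","top","wrist"):
    d[n]=get_image(n); cv2.imwrite(f"pics/{n}0.png",d[n]["pixels"][:,:,::-1])
d["st"]=st; pickle.dump(d,open("d0.pkl","wb"))
for n in("scene","top"):
    c=cam(d[n]); print(n,ray(c,[[320,240]]))
E
```

```text
pics
{'time': 0.0, 'joint_pos': array([-1.34152849,  0.59210098,  0.04829263,  1.60985423, -0.03335983,
        0.94266247, -0.03369497]), 'qvel': array([ 0.00020833,  0.00047471, -0.00123651,  0.00172279, -0.00119572,
       -0.00020065,  0.00031632]), 'tau': array([ 3.48082431e-04, -5.48690701e+01,  1.54683966e+00, -1.98117149e+01,
        9.40240687e-03,  8.93367338e-03, -8.13056459e-06]), 'tool_pos': array([229.72253606, 686.93545214, 302.74167092]), 'ee_rot': array([ 1.60656812e-01,  9.87009704e-01, -1.10082070e-03, -1.42207357e-04]), 'wrist_force': array([0.55371902, 1.12726459, 0.63682114]), 'torque': array([ 0.00083255,  0.01348651, -0.0157522 ]), 'finger_force': 0.0, 'gripper_width': 85.39574799954157}
scene (array([ 985.93803984, -580.51246572, 1096.2332322 ]), array([[-0.4122552 ,  0.44582758, -0.79453346]]))
top (array([ 307.63737347,  -10.71245308, 1676.76771578]), array([[ 0.1280437 , -0.00565964, -0.99175238]]))
```

View pics/top0.png

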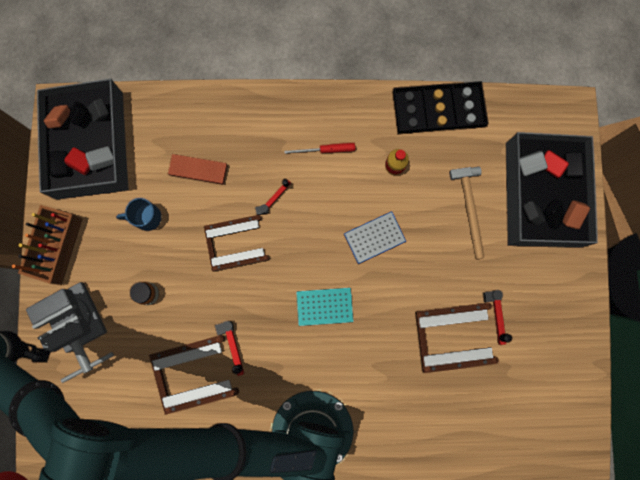

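View pics/scene0.png

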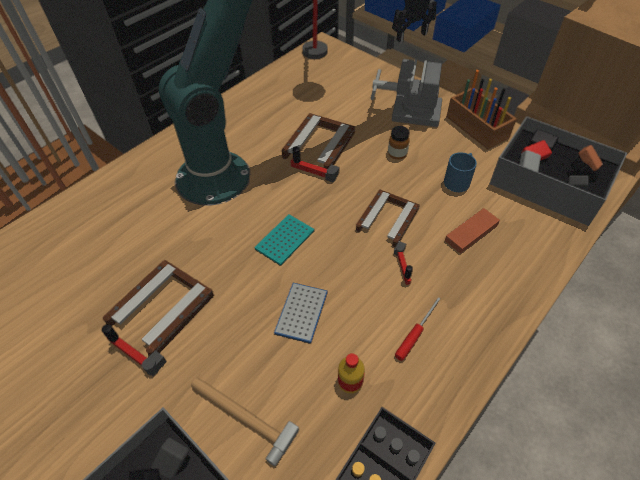

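The top view shows three dock-like things at (237,243), (197,370) and (460,337). The plate-like things are a grey-topped one with a blue edge at (375,237) and a teal one at (325,307); the orange waterstone at (198,168) is only roughly plate-shaped. I choose the smallest dock (237,243), with its gate standing open and its peg at (287,183), and the grey and blue plate at (375,237). Next I check that choice in a close crop.

```bash
python3 - <<'E'
from h import *
import pickle
d=pickle.load(open("d0.pkl","rb"))
t=d["top"]["pixels"][:,:,::-1]; s=d["scene"]["pixels"][:,:,::-1]
a=cv2.resize(t[170:280,195:415],None,fx=3.5,fy=3.5,interpolation=cv2.INTER_CUBIC)[:, :770]
b=cv2.resize(s[180:350,260:440],None,fx=1.2,fy=1.2)
cv2.imwrite("pics/crop1.png",a)
cv2.imwrite("pics/crop2.png",cv2.resize(s[180:350,260:440],None,fx=3.4,fy=3.4,interpolation=cv2.INTER_CUBIC))
ct,cs=cam(d["top"]),cam(d["scene"])
print("plate rough",plane(ct,[[375,237]],10),plane(cs,[[302,312]],10))
# plate mask: bluish/grey vs wood
def platemask(im,box):
    h=cv2.cvtColor(im,cv2.COLOR_BGR2HSV); m=((h[:,:,0]>95)&(h[:,:,0]<135)&(h[:,:,1]>15)).astype(np.uint8)
    z=np.zeros_like(m); x0,y0,x1,y1=box; z[y0:y1,x0:x1]=m[y0:y1,x0:x1]
    return cv2.morphologyEx(z,cv2.MORPH_CLOSE,np.ones((5,5)))
for im,c,box in((t,ct,(335,200,415,275)),(s,cs,(265,270,340,350))):
    m=platemask(im,box); k=max(cv2.findContours(m,0,cv2.CHAIN_APPROX_NONE)[0],key=cv2.contourArea)
    P=plane(c,k.reshape(-1,2),10)[:,:2].astype(np.float32)
    r=cv2.minAreaRect(P); print(r, cv2.boxPoints(cv2.minAreaRect(k)).round(1).tolist())
E
```

```text
plate rough [[ 532.26803427 -173.10605474   10.        ]] [[ 538.14210668 -169.81070018   10.        ]]
((532.1276245117188, -172.12982177734375), (94.34748077392578, 149.88575744628906), 25.306049346923828) [[343.29998779296875, 232.89999389648438], [391.70001220703125, 210.60000610351562], [405.8999938964844, 241.39999389648438], [357.5, 263.70001220703125]]
((534.9835205078125, -169.6534423828125), (94.25827026367188, 152.06739807128906), 25.434486389160156) [[273.6000061035156, 333.20001220703125], [291.20001220703125, 278.79998779296875], [327.3999938964844, 290.3999938964844], [309.79998779296875, 344.8999938964844]]
```

View pics/crop1.png

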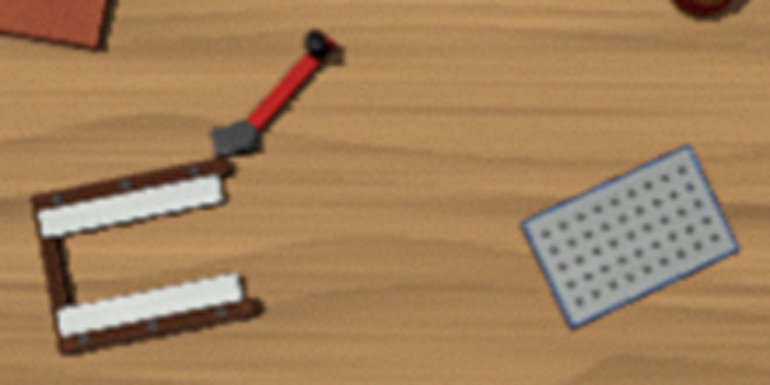

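View pics/crop2.png

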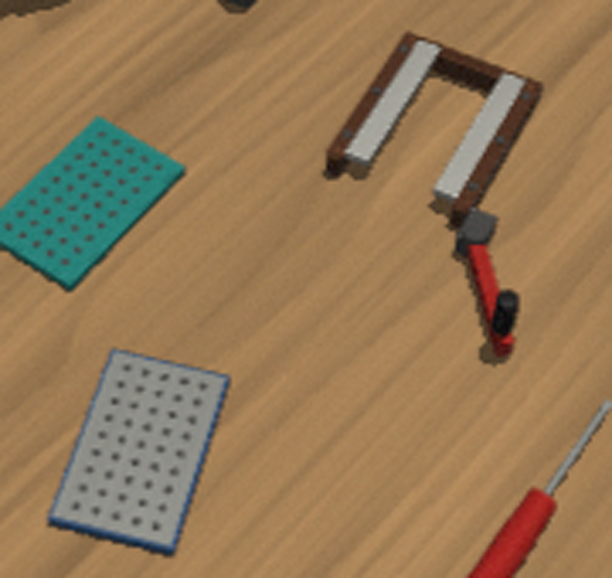

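The crops confirm it: the wanted plate is grey-dotted with a blue edge, and the smallest dock has white lips with its gate open beyond the -y wall. Now I measure the dock from both views.

```bash
cat >> h.py <<'E'
def comps(m,amin):
    m=m.astype(np.uint8); return sorted([k for k in cv2.findContours(m,0,cv2.CHAIN_APPROX_NONE)[0] if cv2.contourArea(k)>amin],key=cv2.contourArea,reverse=True)
def boxm(m,b):
    z=np.zeros(m.shape,np.uint8); z[b[1]:b[3],b[0]:b[2]]=m[b[1]:b[3],b[0]:b[2]]; return z
def lips(px,c,b):
    h=cv2.cvtColor(px,cv2.COLOR_RGB2HSV); m=boxm((h[:,:,1]<60)&(h[:,:,2]>150),b)
    return [cv2.minAreaRect(plane(c,k.reshape(-1,2),22.5)[:,:2].astype(np.float32)) for k in comps(m,60)[:2]], [k for k in comps(m,60)[:2]]
def cen(k):
    M=cv2.moments(k); return [M["m10"]/M["m00"],M["m01"]/M["m00"]]
E
python3 - <<'E'
from h import *
import pickle
d=pickle.load(open("d0.pkl","rb"))
ct,cs=cam(d["top"]),cam(d["scene"]); T=d["top"]["pixels"];S=d["scene"]["pixels"]
L1,k1=lips(T,ct,(200,205,275,275)); L2,k2=lips(S,cs,(350,185,425,245))
for L in(L1,L2):
    print(L); print("mid",np.mean([l[0] for l in L],0))
k1.sort(key=lambda k:cen(k)[1]); k2.sort(key=lambda k:-cen(k)[0])
print("tri lips",tri(ct,[cen(k) for k in k1],cs,[cen(k) for k in k2]))
# plate tri from corners
a=[[343.3,232.9],[391.7,210.6],[405.9,241.4],[357.5,263.7]]
b=[[291.2,278.8],[327.4,290.4],[309.8,344.9],[273.6,333.2]]
for s in range(4):
    q=tri(ct,a,cs,b[s:]+b[:s]); 
    if q[:,3].max()<10: print("plate",q.round(1))
# gate: red bar & black peg
for n,px,c,bx in(("t",T,ct,(255,170,300,220)),("s",S,cs,(390,235,420,295))):
    h=cv2.cvtColor(px,cv2.COLOR_RGB2HSV)
    red=boxm(((h[:,:,0]<8)|(h[:,:,0]>172))&(h[:,:,1]>150)&(h[:,:,2]>60),bx); k=comps(red,10)[0]
    print(n,"red",plane(c,[cen(k)],23),cv2.fitLine(plane(c,k.reshape(-1,2),23)[:,:2].astype(np.float32),cv2.DIST_L2,0,.01,.01).ravel())
    blk=boxm((h[:,:,2]<45),bx)
    for k in comps(blk,5): print("blk",cen(k),cv2.boundingRect(k),plane(c,[cen(k)],45).round(1))
E
```

```text
[((474.2894287109375, 207.86810302734375), (21.78095817565918, 143.97061157226562), 11.764543533325195), ((551.9629516601562, 224.4718780517578), (20.24114990234375, 144.43582153320312), 12.028655052185059)]
mid [513.12619019 216.16999054]
[((552.520751953125, 228.85638427734375), (19.591331481933594, 142.0126953125), 12.123982429504395), ((475.20849609375, 212.5750732421875), (18.498802185058594, 142.2128448486328), 12.043310165405273)]
mid [513.86462402 220.71572876]
tri lips [[552.68176714 224.79115005  21.23105136   1.1753468 ]
 [474.98039659 208.36039732  21.33722929   1.70128267]]
plate [[ 544.3  -83.3   11.7    4.1]
 [ 609.2 -220.8    1.9    1.7]
 [ 522.4 -258.1    6.4    4.6]
 [ 456.6 -122.8   24.5    1.3]]
t red [[644.82299875 103.92431252  23.        ]] [  0.76119757  -0.64852005 644.6371     103.8109    ]
blk [285.9074074074074, 183.14814814814815] (283, 179, 7, 8) [[675.5  74.7  45. ]]
s red [[641.71434489 109.73198709  23.        ]] [  0.6944966  -0.719496  642.4637    108.50543  ]
blk [407.73412698412693, 272.5952380952381] (405, 266, 7, 13) [[680.   77.2  45. ]]
blk [395.2857142857143, 251.64285714285714] (394, 250, 4, 5) [[616.7 110.1  45. ]]
blk [394.047619047619, 243.83333333333331] (393, 242, 4, 5) [[598.9 128.8  45. ]]
```

Measured dock: mouth centre about (531,134), heading 102°. The plate is at (533.5,-171), heading 115.3°. Plan: a two-finger push on the near long edge to line it up with the slot, then a push on the rear short edge. First I transit high.

>>> {"fn": "carry_out", "kwargs": {
  "targets": [
    {"x": 0.88, "y": -0.95, "z": -0.17, "rz": -0.13},
    {"x": 0.88, "y": -0.95, "z": -0.17, "rz": -0.13},
    {"x": 0.88, "y": -0.95, "z": -0.17, "rz": -0.13},
    {"x": 0.88, "y": -0.95, "z": -0.17, "rz": -0.13},
    {"x": 0.88, "y": -0.95, "z": -0.17, "rz": -0.13},
    {"x": 0.88, "y": -0.95, "z": -0.17, "rz": -0.13},
    {"x": 0.88, "y": -0.95, "z": -0.17, "rz": -0.13},
    {"x": 0.88, "y": -0.95, "z": -0.17, "rz": -0.13},
    {"x": 0.88, "y": -0.95, "z": -0.17, "rz": -0.13},
    {"x": 0.88, "y": -0.95, "z": -0.17, "rz": -0.13},
    {"x": 0.44, "y": -1, "rz": -0.13},
    {"x": 0.44, "y": -1, "rz": -0.13},
    {"x": 0.44, "y": -1, "rz": -0.13},
    {"x": 0.44, "y": -1, "rz": -0.13},
    {"x": 0.44, "y": -1, "rz": -0.13},
    {"x": 0.44, "y": -1, "rz": -0.13},
    {"x": 0.44, "y": -1, "rz": -0.13},
    {"x": 0.44, "y": -1, "rz": -0.13},
    {"x": 0.44, "y": -1, "rz": -0.13},
    {"x": 0.44, "y": -1, "rz": -0.13}
  ],
  "gripper": 1
}}

```text
validation failed for argument at $.ta...
```

>>> {"fn": "carry_out", "kwargs": {
  "targets": [
    {"x": 0.88, "y": -0.95, "z": -0.17, "rx": 0.0, "ry": 0.0, "rz": -0.13}
  ],
  "gripper": 1.0
}}

```text
time: 0.23
tool_pos: [244.6, 669.3, 299.8]
ee_rot: [0.188, 0.982, 0.003, -0.003]
wrist_force: [-1.6, 1.4, -0.3]
gripper_width: 85.5
finger_force: 0.0
```

>>> {"fn": "carry_out", "kwargs": {
  "targets": [
    {"x": 0.88, "y": -0.95, "z": -0.17, "rz": -0.13},
    {"x": 0.88, "y": -0.95, "z": -0.17, "rz": -0.13},
    {"x": 0.88, "y": -0.95, "z": -0.17, "rz": -0.13},
    {"x": 0.88, "y": -0.95, "z": -0.17, "rz": -0.13},
    {"x": 0.88, "y": -0.95, "z": -0.17, "rz": -0.13},
    {"x": 0.88, "y": -0.95, "z": -0.17, "rz": -0.13},
    {"x": 0.88, "y": -0.95, "z": -0.17, "rz": -0.13},
    {"x": 0.88, "y": -0.95, "z": -0.17, "rz": -0.13},
    {"x": 0.88, "y": -0.95, "z": -0.17, "rz": -0.13},
    {"x": 0.44, "y": -0.95, "z": 0.0, "rz": -0.13},
    {"x": 0.44, "y": -0.95, "z": 0.0, "rz": -0.13},
    {"x": 0.44, "y": -0.95, "z": 0.0, "rz": -0.13},
    {"x": 0.44, "y": -0.95, "z": 0.0, "rz": -0.13},
    {"x": 0.44, "y": -0.95, "z": 0.0, "rz": -0.13},
    {"x": 0.44, "y": -0.95, "z": 0.0, "rz": -0.13},
    {"x": 0.44, "y": -0.95, "z": 0.0, "rz": -0.13},
    {"x": 0.44, "y": -0.95, "z": 0.0, "rz": -0.13},
    {"x": 0.44, "y": -0.95, "z": 0.0, "rz": -0.13},
    {"x": 0.44, "y": -0.95, "z": 0.0, "rz": -0.13}
  ]
}}

```text
validation failed for argument at $.ta...
```

The full six-key row was accepted and the partial rows were refused, so I send every key.

>>> {"fn": "carry_out", "kwargs": {
  "targets": [
    {"x": 0.88, "y": -0.95, "z": -0.17, "rx": 0.0, "ry": 0.0, "rz": -0.13},
    {"x": 0.88, "y": -0.95, "z": -0.17, "rx": 0.0, "ry": 0.0, "rz": -0.13},
    {"x": 0.88, "y": -0.95, "z": -0.17, "rx": 0.0, "ry": 0.0, "rz": -0.13},
    {"x": 0.88, "y": -0.95, "z": -0.17, "rx": 0.0, "ry": 0.0, "rz": -0.13},
    {"x": 0.88, "y": -0.95, "z": -0.17, "rx": 0.0, "ry": 0.0, "rz": -0.13},
    {"x": 0.88, "y": -0.95, "z": -0.17, "rx": 0.0, "ry": 0.0, "rz": -0.13},
    {"x": 0.88, "y": -0.95, "z": -0.17, "rx": 0.0, "ry": 0.0, "rz": -0.13},
    {"x": 0.88, "y": -0.95, "z": -0.17, "rx": 0.0, "ry": 0.0, "rz": -0.13},
    {"x": 0.88, "y": -0.95, "z": -0.17, "rx": 0.0, "ry": 0.0, "rz": -0.13},
    {"x": 0.44, "y": -0.95, "z": 0.0, "rx": 0.0, "ry": 0.0, "rz": -0.13},
    {"x": 0.44, "y": -0.95, "z": 0.0, "rx": 0.0, "ry": 0.0, "rz": -0.13},
    {"x": 0.44, "y": -0.95, "z": 0.0, "rx": 0.0, "ry": 0.0, "rz": -0.13},
    {"x": 0.44, "y": -0.95, "z": 0.0, "rx": 0.0, "ry": 0.0, "rz": -0.13},
    {"x": 0.44, "y": -0.95, "z": 0.0, "rx": 0.0, "ry": 0.0, "rz": -0.13},
    {"x": 0.44, "y": -0.95, "z": 0.0, "rx": 0.0, "ry": 0.0, "rz": -0.13},
    {"x": 0.44, "y": -0.95, "z": 0.0, "rx": 0.0, "ry": 0.0, "rz": -0.13},
    {"x": 0.44, "y": -0.95, "z": 0.0, "rx": 0.0, "ry": 0.0, "rz": -0.13},
    {"x": 0.44, "y": -0.95, "z": 0.0, "rx": 0.0, "ry": 0.0, "rz": -0.13},
    {"x": 0.44, "y": -0.95, "z": 0.0, "rx": 0.0, "ry": 0.0, "rz": -0.13}
  ]
}}

```text
time: 1.82
tool_pos: [559.7, 211.4, 261.5]
ee_rot: [0.726, 0.687, -0.0, -0.0]
wrist_force: [0.1, 0.2, -0.1]
gripper_width: 85.5
finger_force: 0.0
```

The wrist is now over the dock, so I use the closer view to refine it.

```bash
python3 - <<'E'
from h import *
import pickle
st=read_state(); im=get_image("wrist"); pickle.dump((st,im),open("w1.pkl","wb"))
cv2.imwrite("pics/w1.png",im["pixels"][:,:,::-1])
c=cam(im,st)
print(proj(c,[[514,217,22.5],[531,134,0],[610,137,45],[675,75,45]]))
L,k=lips(im["pixels"],c,(0,0,640,480)); print(L)
E
```

```text
[[273.09745239 217.99872623]
 [298.74925643 287.19509788]
 [378.05812134 299.72391548]
 [441.89107865 351.36708558]]
[((474.14910888671875, 210.75912475585938), (20.567344665527344, 143.80043029785156), 12.296435356140137), ((549.6531372070312, 238.83758544921875), (20.618831634521484, 120.8591079711914), 12.085145950317383)]
```

View pics/w1.png

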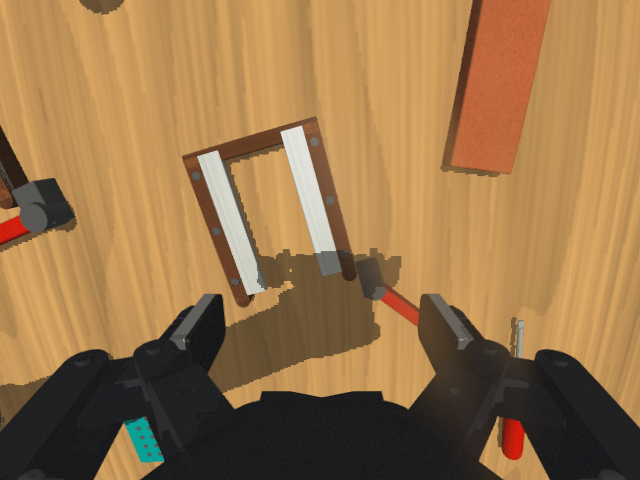

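>>> {"fn": "carry_out", "kwargs": {
  "targets": [
    {"x": -0.22, "y": -0.925, "z": -0.12, "rx": 0.0, "ry": 0.0, "rz": -0.12},
    {"x": -0.22, "y": -0.925, "z": -0.12, "rx": 0.0, "ry": 0.0, "rz": -0.12},
    {"x": -0.22, "y": -0.925, "z": -0.12, "rx": 0.0, "ry": 0.0, "rz": -0.12},
    {"x": -0.22, "y": -0.925, "z": -0.12, "rx": 0.0, "ry": 0.0, "rz": -0.12},
    {"x": -0.22, "y": -0.925, "z": -0.12, "rx": 0.0, "ry": 0.0, "rz": -0.12},
    {"x": -0.22, "y": -0.925, "z": -0.12, "rx": 0.0, "ry": 0.0, "rz": -0.12},
    {"x": -0.22, "y": -0.925, "z": -0.12, "rx": 0.0, "ry": 0.0, "rz": -0.12},
    {"x": -0.22, "y": -0.925, "z": -0.12, "rx": 0.0, "ry": 0.0, "rz": -0.12},
    {"x": -0.22, "y": -0.925, "z": -0.12, "rx": 0.0, "ry": 0.0, "rz": -0.12},
    {"x": -0.22, "y": -0.925, "z": -0.12, "rx": 0.0, "ry": 0.0, "rz": -0.12},
    {"x": -0.22, "y": -0.925, "z": -0.12, "rx": 0.0, "ry": 0.0, "rz": -0.12},
    {"x": -0.22, "y": -0.925, "z": -0.12, "rx": 0.0, "ry": 0.0, "rz": -0.12},
    {"x": -0.22, "y": -0.925, "z": -0.12, "rx": 0.0, "ry": 0.0, "rz": -0.12},
    {"x": -0.22, "y": -0.925, "z": -0.12, "rx": 0.0, "ry": 0.0, "rz": -0.12},
    {"x": -0.22, "y": -0.925, "z": -0.12, "rx": 0.0, "ry": 0.0, "rz": -0.12},
    {"x": -0.22, "y": -0.925, "z": -0.12, "rx": 0.0, "ry": 0.0, "rz": -0.12},
    {"x": -0.22, "y": -0.925, "z": -0.12, "rx": 0.0, "ry": 0.0, "rz": -0.12},
    {"x": -0.22, "y": -0.925, "z": -0.12, "rx": 0.0, "ry": 0.0, "rz": -0.12},
    {"x": 0.0, "y": 0.0, "z": 0.0, "rx": 0.0, "ry": 0.0, "rz": 0.0}
  ]
}}

```text
time: 3.45
tool_pos: [459.3, -208.2, 207.7]
ee_rot: [0.977, 0.213, -0.0, 0.002]
wrist_force: [0.2, 0.2, -0.7]
gripper_width: 85.4
finger_force: 0.0
```

```bash
cat >> h.py <<'E'
def quad(px,c,b=(0,0,640,480),z=10):
    """plate rect on plane z from convex hull of bluish region"""
    h=cv2.cvtColor(px,cv2.COLOR_RGB2HSV); m=boxm((h[:,:,0]>95)&(h[:,:,0]<135)&(h[:,:,1]>15)&(h[:,:,2]>50),b)
    m=cv2.morphologyEx(m,cv2.MORPH_CLOSE,np.ones((5,5))); k=comps(m,100)[0]
    return cv2.minAreaRect(plane(c,k.reshape(-1,2),z)[:,:2].astype(np.float32)), cv2.boundingRect(k)
E
python3 - <<'E'
from h import *
st=read_state(); im=get_image("wrist"); c=cam(im,st); cv2.imwrite("pics/w2.png",im["pixels"][:,:,::-1])
print(st["tool_pos"],st["ee_rot"],st["wrist_force"])
print(proj(c,[[533,-171,10]]),quad(im["pixels"],c))
t=get_image("top"); print(quad(t["pixels"],cam(t),(335,195,415,275)))
E
```

```text
[ 459.25584552 -208.24104315  207.73509101] [ 9.77004878e-01  2.13209530e-01 -2.11114305e-04  1.76634192e-03] [ 0.18108226  0.17604155 -0.71856394]
[[316.69409357 128.3163881 ]] (((532.5050048828125, -169.63900756835938), (93.83932495117188, 148.6591033935547), 25.522293090820312), (214, 62, 200, 129))Traceback (most recent call last):
  File "<stdin>", line 5, in <module>
  File "h.py", line 40, in quad
    m=cv2.morphologyEx(m,cv2.MORPH_CLOSE,np.ones((5,5))); k=comps(m,100)[0]
                                                            ~~~~~~~~~~~~^^^
IndexError: list index out of range
```

View pics/w2.png

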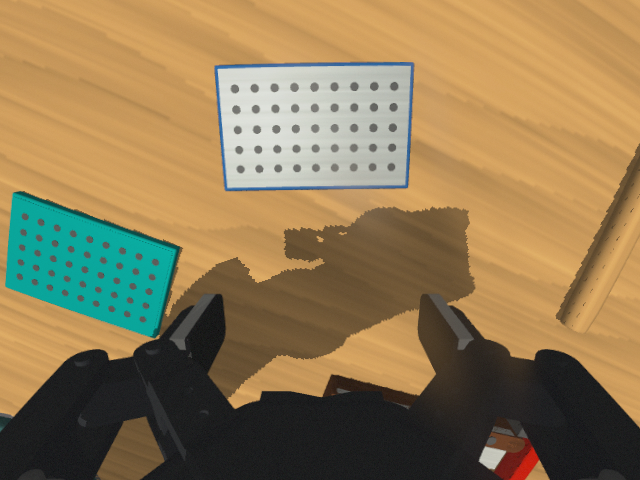

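>>> {"fn": "carry_out", "kwargs": {
  "targets": [
    {"x": 0.0, "y": 0.0, "z": -0.8, "rx": 0.0, "ry": 0.0, "rz": 0.03},
    {"x": 0.0, "y": 0.0, "z": -0.8, "rx": 0.0, "ry": 0.0, "rz": 0.0},
    {"x": 0.0, "y": 0.0, "z": -0.8, "rx": 0.0, "ry": 0.0, "rz": 0.0},
    {"x": 0.0, "y": 0.0, "z": -0.8, "rx": 0.0, "ry": 0.0, "rz": 0.0},
    {"x": 0.0, "y": 0.0, "z": -0.8, "rx": 0.0, "ry": 0.0, "rz": 0.0},
    {"x": 0.0, "y": 0.0, "z": -0.8, "rx": 0.0, "ry": 0.0, "rz": 0.0},
    {"x": 0.0, "y": 0.0, "z": -0.12, "rx": 0.0, "ry": 0.0, "rz": 0.0},
    {"x": 0.0, "y": 0.0, "z": -0.12, "rx": 0.0, "ry": 0.0, "rz": 0.0},
    {"x": 0.0, "y": 0.0, "z": -0.12, "rx": 0.0, "ry": 0.0, "rz": 0.0}
  ]
}}

```text
time: 4.3
tool_pos: [461.5, -203.0, 78.8]
ee_rot: [0.974, 0.226, 0.0, -0.0]
wrist_force: [-0.3, 0.4, -0.4]
gripper_width: 85.5
finger_force: 0.0
```

>>> {"fn": "carry_out", "kwargs": {
  "targets": [
    {"x": 0.0, "y": 0.0, "z": -0.06, "rx": 0.0, "ry": 0.0, "rz": 0.0},
    {"x": 0.0, "y": 0.0, "z": -0.06, "rx": 0.0, "ry": 0.0, "rz": 0.0}
  ]
}}

```text
time: 4.47
tool_pos: [461.6, -203.6, 76.1]
ee_rot: [0.974, 0.225, 0.001, 0.0]
wrist_force: [-0.5, -0.2, 0.3]
gripper_width: 85.6
finger_force: 0.0
```

>>> {"fn": "carry_out", "kwargs": {
  "targets": [
    {"x": 0.0, "y": 0.0, "z": -0.06, "rx": 0.0, "ry": 0.0, "rz": 0.0},
    {"x": 0.0, "y": 0.0, "z": -0.06, "rx": 0.0, "ry": 0.0, "rz": 0.0}
  ]
}}

```text
time: 4.63
tool_pos: [461.3, -203.7, 72.9]
ee_rot: [0.974, 0.225, 0.0, 0.0]
wrist_force: [-0.1, -0.0, -0.1]
gripper_width: 85.5
finger_force: 0.0
```

>>> {"fn": "carry_out", "kwargs": {
  "targets": [
    {"x": 0.0, "y": 0.0, "z": -0.08, "rx": 0.0, "ry": 0.0, "rz": 0.0},
    {"x": 0.0, "y": 0.0, "z": -0.08, "rx": 0.0, "ry": 0.0, "rz": 0.0}
  ]
}}

```text
time: 4.8
tool_pos: [461.1, -203.7, 68.5]
ee_rot: [0.974, 0.225, 0.0, 0.0]
wrist_force: [0.4, 0.3, -0.5]
gripper_width: 85.1
finger_force: 0.0
```

>>> {"fn": "carry_out", "kwargs": {
  "targets": [
    {"x": 0.0, "y": 0.0, "z": -0.06, "rx": 0.0, "ry": 0.0, "rz": 0.0},
    {"x": 0.0, "y": 0.0, "z": -0.06, "rx": 0.0, "ry": 0.0, "rz": 0.0}
  ]
}}

```text
time: 4.97
tool_pos: [461.0, -203.7, 65.2]
ee_rot: [0.974, 0.225, -0.0, -0.0]
wrist_force: [0.2, 0.4, -0.4]
gripper_width: 85.3
finger_force: 0.0
```

>>> {"fn": "carry_out", "kwargs": {
  "targets": [
    {"x": 0.15, "y": 0.07, "z": -0.04, "rx": 0.0, "ry": 0.0, "rz": 0.0},
    {"x": 0.15, "y": 0.07, "z": 0.0, "rx": 0.0, "ry": 0.0, "rz": 0.0},
    {"x": 0.15, "y": 0.07, "z": 0.0, "rx": 0.0, "ry": 0.0, "rz": 0.0},
    {"x": 0.15, "y": 0.07, "z": 0.0, "rx": 0.0, "ry": 0.0, "rz": 0.0},
    {"x": 0.15, "y": 0.07, "z": 0.0, "rx": 0.0, "ry": 0.0, "rz": 0.0},
    {"x": 0.14, "y": 0.065, "z": 0.0, "rx": 0.0, "ry": 0.0, "rz": -0.03},
    {"x": 0.14, "y": 0.065, "z": 0.0, "rx": 0.0, "ry": 0.0, "rz": -0.03},
    {"x": 0.14, "y": 0.065, "z": 0.0, "rx": 0.0, "ry": 0.0, "rz": -0.03}
  ]
}}

```text
time: 5.63
tool_pos: [489.6, -189.8, 64.3]
ee_rot: [0.979, 0.202, -0.001, -0.0]
wrist_force: [-1.8, -0.3, 1.8]
gripper_width: 85.6
finger_force: 1.2
```

```bash
python3 - <<'E'
from h import *
st=read_state(); im=get_image("wrist"); c=cam(im,st)
print(st["tool_pos"],st["ee_rot"],st["wrist_force"])
try: print(quad(im["pixels"],c))
except Exception as e: print(e)
E
```

```text
[ 489.59469965 -189.83573423   64.34837496] [ 9.79340617e-01  2.02215984e-01 -7.41464425e-04 -3.19603622e-04] [-1.84010991 -0.29509644  1.8039962 ]
(((543.2758178710938, -166.53094482421875), (93.38623046875, 147.75643920898438), 23.428857803344727), (111, 41, 423, 253))
```

>>> {"fn": "carry_out", "kwargs": {
  "targets": [
    {"x": 0.145, "y": 0.065, "z": 0.0, "rx": 0.0, "ry": 0.0, "rz": -0.03},
    {"x": 0.145, "y": 0.065, "z": 0.0, "rx": 0.0, "ry": 0.0, "rz": -0.03},
    {"x": 0.145, "y": 0.065, "z": 0.0, "rx": 0.0, "ry": 0.0, "rz": -0.03},
    {"x": 0.145, "y": 0.065, "z": 0.0, "rx": 0.0, "ry": 0.0, "rz": -0.03},
    {"x": 0.145, "y": 0.065, "z": 0.0, "rx": 0.0, "ry": 0.0, "rz": -0.03},
    {"x": 0.145, "y": 0.065, "z": 0.0, "rx": 0.0, "ry": 0.0, "rz": -0.03},
    {"x": 0.145, "y": 0.065, "z": 0.0, "rx": 0.0, "ry": 0.0, "rz": -0.03},
    {"x": 0.145, "y": 0.065, "z": 0.0, "rx": 0.0, "ry": 0.0, "rz": -0.03},
    {"x": 0.145, "y": 0.065, "z": 0.0, "rx": 0.0, "ry": 0.0, "rz": -0.03},
    {"x": 0.145, "y": 0.065, "z": 0.0, "rx": 0.0, "ry": 0.0, "rz": -0.03},
    {"x": 0.145, "y": 0.065, "z": 0.0, "rx": 0.0, "ry": 0.0, "rz": -0.03},
    {"x": 0.145, "y": 0.065, "z": 0.0, "rx": 0.0, "ry": 0.0, "rz": -0.03},
    {"x": 0.145, "y": 0.065, "z": 0.0, "rx": 0.0, "ry": 0.0, "rz": -0.03},
    {"x": 0.0, "y": 0.0, "z": 0.0, "rx": 0.0, "ry": 0.0, "rz": 0.0}
  ]
}}

```text
time: 6.85
tool_pos: [538.7, -168.3, 64.4]
ee_rot: [0.994, 0.107, 0.001, 0.0]
wrist_force: [0.4, -1.2, -0.1]
gripper_width: 85.3
finger_force: 0.0
```

```bash
cat >> h.py <<'E'
O=np.array([531.2,135.3]); TH=np.deg2rad(102.15); U=np.array([np.cos(TH),np.sin(TH)]); V=np.array([-U[1],U[0]])
def dock(p): q=np.asarray(p[:2])-O; return np.r_[q@U,q@V].round(1)
def yaw(st): return np.rad2deg(np.arctan2(*R.from_quat(st["ee_rot"]).as_matrix()[[1,0],1]))
E
python3 - <<'E'
from h import *
st=read_state(); im=get_image("wrist"); c=cam(im,st)
print(st["tool_pos"],yaw(st),st["wrist_force"])
q=quad(im["pixels"],c); print(q,dock(q[0][0]))
E
```

```text
[ 538.73433714 -168.34564269   64.38817648] -77.7385311566137 [ 0.38251997 -1.16793919 -0.05558511]
(((596.1917724609375, -155.77159118652344), (93.37297821044922, 147.75787353515625), 12.224989891052246), (111, 41, 422, 253)) [-298.2   -2.3]
```

The plate now sits at dock y = -2 mm with heading 102.2°. Next I back off, lift, and go behind the rear short edge.

>>> {"fn": "carry_out", "kwargs": {
  "targets": [
    {"x": -0.4, "y": -0.08, "z": 0.0, "rx": 0.0, "ry": 0.0, "rz": 0.0},
    {"x": 0.0, "y": 0.0, "z": 1.0, "rx": 0.0, "ry": 0.0, "rz": 0.0},
    {"x": 0.0, "y": 0.0, "z": 1.0, "rx": 0.0, "ry": 0.0, "rz": 0.0}
  ]
}}

```text
time: 7.15
tool_pos: [525.2, -171.2, 114.0]
ee_rot: [0.994, 0.106, -0.002, -0.001]
wrist_force: [1.0, -0.9, 0.1]
gripper_width: 85.2
finger_force: 0.0
```

>>> {"fn": "carry_out", "kwargs": {
  "targets": [
    {"x": 0.257, "y": -0.254, "z": 0.0, "rx": 0.0, "ry": 0.0, "rz": 0.224},
    {"x": 0.257, "y": -0.254, "z": 0.0, "rx": 0.0, "ry": 0.0, "rz": 0.224},
    {"x": 0.257, "y": -0.254, "z": 0.0, "rx": 0.0, "ry": 0.0, "rz": 0.224},
    {"x": 0.257, "y": -0.254, "z": 0.0, "rx": 0.0, "ry": 0.0, "rz": 0.224},
    {"x": 0.257, "y": -0.254, "z": 0.0, "rx": 0.0, "ry": 0.0, "rz": 0.224},
    {"x": 0.257, "y": -0.254, "z": 0.0, "rx": 0.0, "ry": 0.0, "rz": 0.224},
    {"x": 0.257, "y": -0.254, "z": 0.0, "rx": 0.0, "ry": 0.0, "rz": 0.224},
    {"x": 0.257, "y": -0.254, "z": 0.0, "rx": 0.0, "ry": 0.0, "rz": 0.224},
    {"x": 0.257, "y": -0.254, "z": 0.0, "rx": 0.0, "ry": 0.0, "rz": 0.224},
    {"x": 0.257, "y": -0.254, "z": 0.0, "rx": 0.0, "ry": 0.0, "rz": 0.224},
    {"x": 0.257, "y": -0.254, "z": 0.0, "rx": 0.0, "ry": 0.0, "rz": 0.224},
    {"x": 0.257, "y": -0.254, "z": 0.0, "rx": 0.0, "ry": 0.0, "rz": 0.224},
    {"x": 0.257, "y": -0.254, "z": 0.0, "rx": 0.0, "ry": 0.0, "rz": 0.224},
    {"x": 0.257, "y": -0.254, "z": 0.0, "rx": 0.0, "ry": 0.0, "rz": 0.224},
    {"x": 0.0, "y": 0.0, "z": -0.6, "rx": 0.0, "ry": 0.0, "rz": 0.0},
    {"x": 0.0, "y": 0.0, "z": -0.6, "rx": 0.0, "ry": 0.0, "rz": 0.0},
    {"x": 0.0, "y": 0.0, "z": 0.0, "rx": 0.0, "ry": 0.0, "rz": 0.0}
  ],
  "gripper": 0.2
}}

```text
time: 8.57
tool_pos: [614.1, -258.5, 80.4]
ee_rot: [0.63, 0.777, -0.001, -0.004]
wrist_force: [0.1, 0.6, -0.0]
gripper_width: 51.6
finger_force: 0.0
```

```bash
python3 - <<'E'
from h import *
st=read_state(); im=get_image("wrist"); c=cam(im,st); cv2.imwrite("pics/w3.png",im["pixels"][:,:,::-1])
print(st["tool_pos"],dock(st["tool_pos"]),yaw(st),st["wrist_force"],st["gripper_width"])
q=quad(im["pixels"],c); print(q,dock(q[0][0]))
t=get_image("top"); cv2.imwrite("pics/top1.png",t["pixels"][:,:,::-1])
E
```

```text
[ 614.09781138 -258.45446805   80.44398378] [-402.4    1.8] 11.939965474864918 [ 0.14918238  0.56817648 -0.01783424] 51.626770794981226
(((601.5853881835938, -181.71453857421875), (93.69048309326172, 95.23779296875), 12.105710983276367), (209, 0, 246, 242)) [-324.7   -2.1]
```

View pics/w3.png

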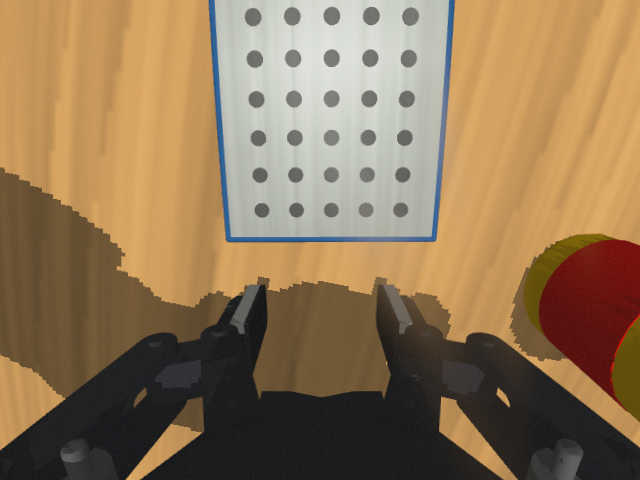

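The view shows the plate's rear edge straight ahead at row 240, parallel to the finger line, with the oil can off to the right clear of the fingers. Lowering in small steps.

>>> {"fn": "carry_out", "kwargs": {
  "targets": [
    {"x": 0.0, "y": 0.0, "z": -0.1, "rx": 0.0, "ry": 0.0, "rz": 0.0},
    {"x": 0.0, "y": 0.0, "z": -0.1, "rx": 0.0, "ry": 0.0, "rz": 0.0}
  ]
}}

```text
time: 8.83
tool_pos: [617.4, -259.5, 79.4]
ee_rot: [0.629, 0.778, -0.0, 0.0]
wrist_force: [-0.3, -0.0, -0.3]
gripper_width: 51.0
finger_force: 0.0
```

>>> {"fn": "carry_out", "kwargs": {
  "targets": [
    {"x": 0.0, "y": 0.0, "z": -0.06, "rx": 0.0, "ry": 0.0, "rz": 0.0},
    {"x": 0.0, "y": 0.0, "z": 0.0, "rx": 0.0, "ry": 0.0, "rz": 0.0}
  ]
}}

```text
time: 9.0
tool_pos: [617.3, -259.6, 77.8]
ee_rot: [0.629, 0.778, -0.0, -0.0]
wrist_force: [0.6, -0.2, 0.2]
gripper_width: 51.4
finger_force: 0.0
```

>>> {"fn": "carry_out", "kwargs": {
  "targets": [
    {"x": 0.0, "y": 0.0, "z": -0.06, "rx": 0.0, "ry": 0.0, "rz": 0.0},
    {"x": 0.0, "y": 0.0, "z": 0.0, "rx": 0.0, "ry": 0.0, "rz": 0.0}
  ]
}}

```text
time: 9.17
tool_pos: [617.4, -259.8, 76.4]
ee_rot: [0.629, 0.778, -0.0, 0.0]
wrist_force: [0.8, 0.4, -1.6]
gripper_width: 51.3
finger_force: 0.0
```

>>> {"fn": "carry_out", "kwargs": {
  "targets": [
    {"x": 0.0, "y": 0.0, "z": -0.06, "rx": 0.0, "ry": 0.0, "rz": 0.0},
    {"x": 0.0, "y": 0.0, "z": 0.0, "rx": 0.0, "ry": 0.0, "rz": 0.0}
  ]
}}

```text
time: 9.33
tool_pos: [617.3, -259.8, 74.8]
ee_rot: [0.629, 0.778, -0.0, -0.0]
wrist_force: [-0.1, -0.4, -0.6]
gripper_width: 51.2
finger_force: 0.0
```

>>> {"fn": "carry_out", "kwargs": {
  "targets": [
    {"x": 0.0, "y": 0.0, "z": -0.06, "rx": 0.0, "ry": 0.0, "rz": 0.0},
    {"x": 0.0, "y": 0.0, "z": 0.0, "rx": 0.0, "ry": 0.0, "rz": 0.0}
  ]
}}

```text
time: 9.5
tool_pos: [617.2, -259.8, 73.2]
ee_rot: [0.629, 0.778, -0.0, -0.0]
wrist_force: [0.1, 0.2, -0.3]
gripper_width: 51.5
finger_force: 0.0
```

```bash
python3 - <<'E'
from h import *
st=read_state(); im=get_image("wrist"); c=cam(im,st)
print(st["tool_pos"],dock(st["tool_pos"]),yaw(st),st["wrist_force"])
q=quad(im["pixels"],c); b=cv2.boxPoints(q[0]); print([dock(p).tolist() for p in b])
E
```

```text
[ 617.20551168 -259.79151889   73.2003191 ] [-404.3   -0.9] 12.086759563476736 [ 0.14820487  0.24750054 -0.31496263]
[[-282.4, 44.7], [-372.6, 44.5], [-372.4, -48.8], [-282.2, -48.7]]
```

>>> {"fn": "carry_out", "kwargs": {
  "targets": [
    {"x": -0.034, "y": 0.156, "z": 0.0, "rx": 0.0, "ry": 0.0, "rz": 0.0},
    {"x": -0.034, "y": 0.156, "z": 0.0, "rx": 0.0, "ry": 0.0, "rz": 0.0},
    {"x": -0.034, "y": 0.156, "z": 0.0, "rx": 0.0, "ry": 0.0, "rz": 0.0},
    {"x": -0.034, "y": 0.156, "z": 0.0, "rx": 0.0, "ry": 0.0, "rz": 0.0},
    {"x": -0.034, "y": 0.156, "z": 0.0, "rx": 0.0, "ry": 0.0, "rz": 0.0},
    {"x": -0.05, "y": 0.22, "z": 0.0, "rx": 0.0, "ry": 0.0, "rz": 0.0},
    {"x": -0.05, "y": 0.22, "z": 0.0, "rx": 0.0, "ry": 0.0, "rz": 0.0},
    {"x": -0.05, "y": 0.22, "z": 0.0, "rx": 0.0, "ry": 0.0, "rz": 0.0},
    {"x": -0.05, "y": 0.22, "z": 0.0, "rx": 0.0, "ry": 0.0, "rz": 0.0},
    {"x": -0.05, "y": 0.22, "z": 0.0, "rx": 0.0, "ry": 0.0, "rz": 0.0},
    {"x": -0.05, "y": 0.22, "z": 0.0, "rx": 0.0, "ry": 0.0, "rz": 0.0}
  ]
}}

```text
time: 10.47
tool_pos: [605.5, -206.9, 73.5]
ee_rot: [0.629, 0.778, -0.0, 0.0]
wrist_force: [1.4, -1.4, 0.2]
gripper_width: 51.4
finger_force: 0.8
```

```bash
cat > m.py <<'E'
from h import *
st=read_state(); im=get_image("wrist"); c=cam(im,st)
print(st["tool_pos"].round(1),dock(st["tool_pos"]),yaw(st).round(2),st["wrist_force"].round(1),st["wrist_force"][:2]@U)
q=quad(im["pixels"],c); b=cv2.boxPoints(q[0]); print(q[0][2],[dock(p).tolist() for p in b])
E
python3 m.py
```

```text
[ 605.5 -206.9   73.5] [-350.2   -0.6] 12.09 [ 1.4 -1.4  0.2] -1.66754488281641
12.189404487609863 [[-228.1, 45.0], [-338.1, 44.9], [-338.0, -48.5], [-228.1, -48.4]]
```

>>> {"fn": "carry_out", "kwargs": {
  "targets": [
    {"x": -0.071, "y": 0.312, "z": 0.0, "rx": 0.0, "ry": 0.0, "rz": 0.0},
    {"x": -0.071, "y": 0.312, "z": 0.0, "rx": 0.0, "ry": 0.0, "rz": 0.0},
    {"x": -0.071, "y": 0.312, "z": 0.0, "rx": 0.0, "ry": 0.0, "rz": 0.0},
    {"x": -0.071, "y": 0.312, "z": 0.0, "rx": 0.0, "ry": 0.0, "rz": 0.0},
    {"x": -0.071, "y": 0.312, "z": 0.0, "rx": 0.0, "ry": 0.0, "rz": 0.0},
    {"x": -0.071, "y": 0.312, "z": 0.0, "rx": 0.0, "ry": 0.0, "rz": 0.0},
    {"x": -0.071, "y": 0.312, "z": 0.0, "rx": 0.0, "ry": 0.0, "rz": 0.0},
    {"x": -0.071, "y": 0.312, "z": 0.0, "rx": 0.0, "ry": 0.0, "rz": 0.0},
    {"x": -0.071, "y": 0.312, "z": 0.0, "rx": 0.0, "ry": 0.0, "rz": 0.0},
    {"x": -0.071, "y": 0.312, "z": 0.0, "rx": 0.0, "ry": 0.0, "rz": 0.0},
    {"x": -0.071, "y": 0.312, "z": 0.0, "rx": 0.0, "ry": 0.0, "rz": 0.0},
    {"x": -0.071, "y": 0.312, "z": 0.0, "rx": 0.0, "ry": 0.0, "rz": 0.0},
    {"x": -0.071, "y": 0.312, "z": 0.0, "rx": 0.0, "ry": 0.0, "rz": 0.0},
    {"x": -0.071, "y": 0.312, "z": 0.0, "rx": 0.0, "ry": 0.0, "rz": 0.0},
    {"x": -0.071, "y": 0.312, "z": 0.0, "rx": 0.0, "ry": 0.0, "rz": 0.0},
    {"x": -0.071, "y": 0.312, "z": 0.0, "rx": 0.0, "ry": 0.0, "rz": 0.0},
    {"x": -0.071, "y": 0.312, "z": 0.0, "rx": 0.0, "ry": 0.0, "rz": 0.0},
    {"x": -0.05, "y": 0.2, "z": 0.0, "rx": 0.0, "ry": 0.0, "rz": 0.0}
  ]
}}

```text
time: 12.02
tool_pos: [573.9, -68.4, 73.4]
ee_rot: [0.628, 0.778, 0.0, -0.0]
wrist_force: [0.3, -3.2, 3.4]
gripper_width: 51.4
finger_force: 1.8
```

```bash
cat >> m.py <<'E'
# relative check: plate against lips in the same top picture
t=get_image("top"); ct=cam(t); px=t["pixels"]
L,k=lips(px,ct,(200,205,275,275)); print("lips",[(dock(l[0]).tolist(),round(l[1][0]),round(l[1][1]),round(l[2],1)) for l in L])
E
cp m.py m2.py; python3 m2.py; python3 - <<'E'
from h import *
im=get_image("wrist"); t=get_image("top")
a=im["pixels"][:,:,::-1]; b=cv2.resize(t["pixels"][160:300,190:400,::-1],None,fx=1.5*1.0,fy=1.5)
a=a.copy(); a[-b.shape[0]:,-b.shape[1]:]=b; cv2.imwrite("pics/w4.png",a)
E
```

```text
[573.9 -68.4  73.4] [-208.1    1.1] 12.14 [ 0.3 -3.2  3.4] -3.1602978726701396
12.203619956970215 [[-85.9, 46.8], [-196.0, 46.7], [-195.9, -46.7], [-85.8, -46.6]]
lips [([82.9, 40.5], 22, 145, 12.1), ([82.5, -39.2], 21, 145, 12.0)]
```

View pics/w4.png

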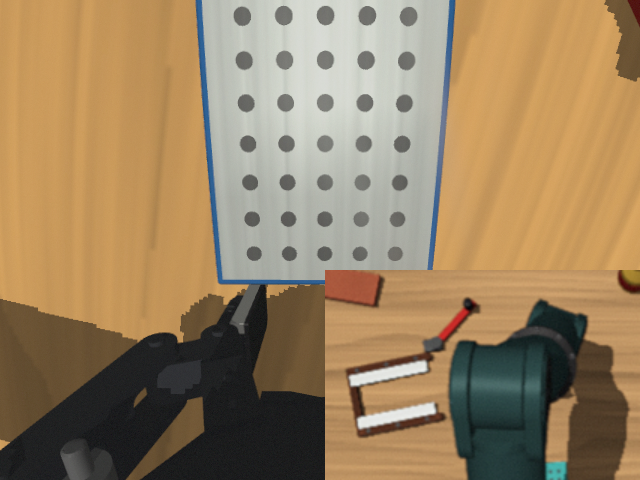

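The plate is centred (dock y about 0.05, parallel within 0.1°) with its leading edge 46 mm before the mouth. Entering slowly now.

>>> {"fn": "carry_out", "kwargs": {
  "targets": [
    {"x": -0.043, "y": 0.195, "z": 0.0, "rx": 0.0, "ry": 0.0, "rz": 0.0},
    {"x": -0.043, "y": 0.195, "z": 0.0, "rx": 0.0, "ry": 0.0, "rz": 0.0},
    {"x": -0.043, "y": 0.195, "z": 0.0, "rx": 0.0, "ry": 0.0, "rz": 0.0},
    {"x": -0.043, "y": 0.195, "z": 0.0, "rx": 0.0, "ry": 0.0, "rz": 0.0},
    {"x": -0.043, "y": 0.195, "z": 0.0, "rx": 0.0, "ry": 0.0, "rz": 0.0},
    {"x": -0.043, "y": 0.195, "z": 0.0, "rx": 0.0, "ry": 0.0, "rz": 0.0},
    {"x": -0.043, "y": 0.195, "z": 0.0, "rx": 0.0, "ry": 0.0, "rz": 0.0},
    {"x": -0.043, "y": 0.195, "z": 0.0, "rx": 0.0, "ry": 0.0, "rz": 0.0}
  ]
}}

```text
time: 12.88
tool_pos: [565.4, -30.2, 73.4]
ee_rot: [0.629, 0.778, 0.0, -0.0]
wrist_force: [0.9, -1.7, -1.0]
gripper_width: 51.3
finger_force: 0.6
```

>>> {"fn": "carry_out", "kwargs": {
  "targets": [
    {"x": -0.017, "y": 0.078, "z": 0.0, "rx": 0.0, "ry": 0.0, "rz": 0.0},
    {"x": -0.017, "y": 0.078, "z": 0.0, "rx": 0.0, "ry": 0.0, "rz": 0.0},
    {"x": -0.017, "y": 0.078, "z": 0.0, "rx": 0.0, "ry": 0.0, "rz": 0.0},
    {"x": -0.017, "y": 0.078, "z": 0.0, "rx": 0.0, "ry": 0.0, "rz": 0.0},
    {"x": -0.017, "y": 0.078, "z": 0.0, "rx": 0.0, "ry": 0.0, "rz": 0.0},
    {"x": -0.017, "y": 0.078, "z": 0.0, "rx": 0.0, "ry": 0.0, "rz": 0.0}
  ]
}}

```text
time: 13.38
tool_pos: [563.0, -19.1, 73.4]
ee_rot: [0.629, 0.778, -0.0, 0.0]
wrist_force: [0.5, -0.9, -0.7]
gripper_width: 51.0
finger_force: 0.7
```

```bash
python3 m.py
```

```text
[563.  -19.1  73.4] [-157.6    1.4] 12.07 [ 0.5 -0.9 -0.7] -0.9411025278515553
12.132668495178223 [[-35.4, 46.2], [-145.4, 46.3], [-145.5, -47.1], [-35.4, -47.1]]
lips [([96.4, -39.3], 21, 117, 12.1), ([104.6, 40.4], 22, 102, 12.3)]
```

>>> {"fn": "carry_out", "kwargs": {
  "targets": [
    {"x": -0.018, "y": 0.078, "z": 0.0, "rx": 0.0, "ry": 0.0, "rz": 0.0},
    {"x": -0.018, "y": 0.078, "z": 0.0, "rx": 0.0, "ry": 0.0, "rz": 0.0},
    {"x": -0.018, "y": 0.078, "z": 0.0, "rx": 0.0, "ry": 0.0, "rz": 0.0},
    {"x": -0.018, "y": 0.078, "z": 0.0, "rx": 0.0, "ry": 0.0, "rz": 0.0},
    {"x": -0.018, "y": 0.078, "z": 0.0, "rx": 0.0, "ry": 0.0, "rz": 0.0},
    {"x": -0.018, "y": 0.078, "z": 0.0, "rx": 0.0, "ry": 0.0, "rz": 0.0}
  ]
}}

```text
time: 13.98
tool_pos: [560.3, -7.2, 73.4]
ee_rot: [0.629, 0.778, 0.0, 0.0]
wrist_force: [-0.0, -2.1, 0.2]
gripper_width: 51.2
finger_force: 0.9
```

>>> {"fn": "carry_out", "kwargs": {
  "targets": [
    {"x": -0.018, "y": 0.078, "z": 0.0, "rx": 0.0, "ry": 0.0, "rz": 0.0},
    {"x": -0.018, "y": 0.078, "z": 0.0, "rx": 0.0, "ry": 0.0, "rz": 0.0},
    {"x": -0.018, "y": 0.078, "z": 0.0, "rx": 0.0, "ry": 0.0, "rz": 0.0},
    {"x": -0.018, "y": 0.078, "z": 0.0, "rx": 0.0, "ry": 0.0, "rz": 0.0},
    {"x": -0.018, "y": 0.078, "z": 0.0, "rx": 0.0, "ry": 0.0, "rz": 0.0},
    {"x": -0.018, "y": 0.078, "z": 0.0, "rx": 0.0, "ry": 0.0, "rz": 0.0}
  ]
}}

```text
time: 14.48
tool_pos: [557.6, 4.4, 73.4]
ee_rot: [0.629, 0.778, -0.0, 0.0]
wrist_force: [0.4, -2.1, 0.4]
gripper_width: 51.0
finger_force: 1.0
```

```bash
python3 m.py
```

```text
[557.6   4.4  73.4] [-133.5    1.8] 12.09 [ 0.4 -2.1  0.4] -2.1188379927644316
12.154529571533203 [[-11.3, 46.6], [-121.3, 46.6], [-121.3, -46.8], [-11.3, -46.8]]
lips [([114.9, -39.3], 21, 80, 12.3), ([121.6, 40.4], 22, 68, 11.8)]
```

>>> {"fn": "carry_out", "kwargs": {
  "targets": [
    {"x": -0.021, "y": 0.098, "z": 0.0, "rx": 0.0, "ry": 0.0, "rz": 0.0},
    {"x": -0.021, "y": 0.098, "z": 0.0, "rx": 0.0, "ry": 0.0, "rz": 0.0},
    {"x": -0.021, "y": 0.098, "z": 0.0, "rx": 0.0, "ry": 0.0, "rz": 0.0},
    {"x": -0.021, "y": 0.098, "z": 0.0, "rx": 0.0, "ry": 0.0, "rz": 0.0},
    {"x": -0.021, "y": 0.098, "z": 0.0, "rx": 0.0, "ry": 0.0, "rz": 0.0},
    {"x": -0.021, "y": 0.098, "z": 0.0, "rx": 0.0, "ry": 0.0, "rz": 0.0}
  ]
}}

```text
time: 15.08
tool_pos: [554.4, 19.3, 73.4]
ee_rot: [0.629, 0.778, -0.0, 0.0]
wrist_force: [0.7, -2.3, 1.2]
gripper_width: 51.4
finger_force: 1.1
```

>>> {"fn": "carry_out", "kwargs": {
  "targets": [
    {"x": -0.021, "y": 0.098, "z": 0.0, "rx": 0.0, "ry": 0.0, "rz": 0.0},
    {"x": -0.021, "y": 0.098, "z": 0.0, "rx": 0.0, "ry": 0.0, "rz": 0.0},
    {"x": -0.021, "y": 0.098, "z": 0.0, "rx": 0.0, "ry": 0.0, "rz": 0.0},
    {"x": -0.021, "y": 0.098, "z": 0.0, "rx": 0.0, "ry": 0.0, "rz": 0.0},
    {"x": -0.021, "y": 0.098, "z": 0.0, "rx": 0.0, "ry": 0.0, "rz": 0.0},
    {"x": -0.021, "y": 0.098, "z": 0.0, "rx": 0.0, "ry": 0.0, "rz": 0.0}
  ]
}}

```text
time: 15.58
tool_pos: [551.2, 34.0, 73.4]
ee_rot: [0.629, 0.778, -0.0, 0.0]
wrist_force: [1.1, -2.6, 1.2]
gripper_width: 51.2
finger_force: 1.1
```

>>> {"fn": "carry_out", "kwargs": {
  "targets": [
    {"x": -0.021, "y": 0.098, "z": 0.0, "rx": 0.0, "ry": 0.0, "rz": 0.0},
    {"x": -0.021, "y": 0.098, "z": 0.0, "rx": 0.0, "ry": 0.0, "rz": 0.0},
    {"x": -0.021, "y": 0.098, "z": 0.0, "rx": 0.0, "ry": 0.0, "rz": 0.0},
    {"x": -0.021, "y": 0.098, "z": 0.0, "rx": 0.0, "ry": 0.0, "rz": 0.0},
    {"x": -0.021, "y": 0.098, "z": 0.0, "rx": 0.0, "ry": 0.0, "rz": 0.0},
    {"x": -0.021, "y": 0.098, "z": 0.0, "rx": 0.0, "ry": 0.0, "rz": 0.0}
  ]
}}

```text
time: 16.08
tool_pos: [549.2, 46.8, 73.5]
ee_rot: [0.629, 0.777, -0.0, 0.002]
wrist_force: [2.6, -7.1, -1.6]
gripper_width: 51.3
finger_force: 3.5
```

```bash
python3 m.py
```

```text
[549.2  46.8  73.5] [-90.3   1. ] 11.99 [ 2.6 -7.1 -1.6] -7.500759172184192
11.985939025878906 [[14.3, 45.4], [-78.3, 45.7], [-78.5, -47.9], [14.0, -48.2]]
lips []
```

Strip drag (about 7 N) has begun, as expected. Continuing with force checks.

>>> {"fn": "carry_out", "kwargs": {
  "targets": [
    {"x": -0.017, "y": 0.078, "z": 0.0, "rx": 0.0, "ry": 0.0, "rz": 0.0},
    {"x": -0.017, "y": 0.078, "z": 0.0, "rx": 0.0, "ry": 0.0, "rz": 0.0},
    {"x": -0.017, "y": 0.078, "z": 0.0, "rx": 0.0, "ry": 0.0, "rz": 0.0},
    {"x": -0.017, "y": 0.078, "z": 0.0, "rx": 0.0, "ry": 0.0, "rz": 0.0},
    {"x": -0.017, "y": 0.078, "z": 0.0, "rx": 0.0, "ry": 0.0, "rz": 0.0},
    {"x": -0.017, "y": 0.078, "z": 0.0, "rx": 0.0, "ry": 0.0, "rz": 0.0}
  ]
}}

```text
time: 16.68
tool_pos: [546.3, 59.2, 73.5]
ee_rot: [0.629, 0.777, 0.0, 0.001]
wrist_force: [2.2, -4.2, -1.4]
gripper_width: 51.2
finger_force: 2.6
```

>>> {"fn": "carry_out", "kwargs": {
  "targets": [
    {"x": -0.017, "y": 0.078, "z": 0.0, "rx": 0.0, "ry": 0.0, "rz": 0.0},
    {"x": -0.017, "y": 0.078, "z": 0.0, "rx": 0.0, "ry": 0.0, "rz": 0.0},
    {"x": -0.017, "y": 0.078, "z": 0.0, "rx": 0.0, "ry": 0.0, "rz": 0.0},
    {"x": -0.017, "y": 0.078, "z": 0.0, "rx": 0.0, "ry": 0.0, "rz": 0.0},
    {"x": -0.017, "y": 0.078, "z": 0.0, "rx": 0.0, "ry": 0.0, "rz": 0.0},
    {"x": -0.017, "y": 0.078, "z": 0.0, "rx": 0.0, "ry": 0.0, "rz": 0.0}
  ]
}}

```text
time: 17.18
tool_pos: [543.8, 71.1, 73.4]
ee_rot: [0.629, 0.777, 0.0, 0.001]
wrist_force: [2.1, -4.1, -0.7]
gripper_width: 51.2
finger_force: 2.5
```

>>> {"fn": "carry_out", "kwargs": {
  "targets": [
    {"x": -0.017, "y": 0.078, "z": 0.0, "rx": 0.0, "ry": 0.0, "rz": 0.0},
    {"x": -0.017, "y": 0.078, "z": 0.0, "rx": 0.0, "ry": 0.0, "rz": 0.0},
    {"x": -0.017, "y": 0.078, "z": 0.0, "rx": 0.0, "ry": 0.0, "rz": 0.0},
    {"x": -0.017, "y": 0.078, "z": 0.0, "rx": 0.0, "ry": 0.0, "rz": 0.0},
    {"x": -0.017, "y": 0.078, "z": 0.0, "rx": 0.0, "ry": 0.0, "rz": 0.0},
    {"x": -0.017, "y": 0.078, "z": 0.0, "rx": 0.0, "ry": 0.0, "rz": 0.0}
  ]
}}

```text
time: 17.68
tool_pos: [541.4, 82.9, 73.5]
ee_rot: [0.629, 0.777, 0.0, 0.001]
wrist_force: [3.1, -3.6, -1.7]
gripper_width: 51.2
finger_force: 2.4
```

```bash
python3 m.py
```

```text
[541.4  82.9  73.5] [-53.4   1.1] 12.02 [ 3.1 -3.6 -1.7] -4.2058584745768135
11.87825870513916 [[12.6, 45.4], [-41.2, 45.7], [-41.6, -47.7], [12.2, -48.0]]
lips []
```

>>> {"fn": "carry_out", "kwargs": {
  "targets": [
    {"x": -0.017, "y": 0.078, "z": 0.0, "rx": 0.0, "ry": 0.0, "rz": 0.0},
    {"x": -0.017, "y": 0.078, "z": 0.0, "rx": 0.0, "ry": 0.0, "rz": 0.0},
    {"x": -0.017, "y": 0.078, "z": 0.0, "rx": 0.0, "ry": 0.0, "rz": 0.0},
    {"x": -0.017, "y": 0.078, "z": 0.0, "rx": 0.0, "ry": 0.0, "rz": 0.0},
    {"x": -0.017, "y": 0.078, "z": 0.0, "rx": 0.0, "ry": 0.0, "rz": 0.0},
    {"x": -0.017, "y": 0.078, "z": 0.0, "rx": 0.0, "ry": 0.0, "rz": 0.0}
  ]
}}

```text
time: 18.28
tool_pos: [538.3, 95.4, 73.5]
ee_rot: [0.629, 0.778, 0.0, 0.0]
wrist_force: [3.1, -3.8, -1.3]
gripper_width: 51.2
finger_force: 2.2
```

>>> {"fn": "carry_out", "kwargs": {
  "targets": [
    {"x": -0.017, "y": 0.078, "z": 0.0, "rx": 0.0, "ry": 0.0, "rz": 0.0},
    {"x": -0.017, "y": 0.078, "z": 0.0, "rx": 0.0, "ry": 0.0, "rz": 0.0},
    {"x": -0.017, "y": 0.078, "z": 0.0, "rx": 0.0, "ry": 0.0, "rz": 0.0},
    {"x": -0.017, "y": 0.078, "z": 0.0, "rx": 0.0, "ry": 0.0, "rz": 0.0},
    {"x": -0.017, "y": 0.078, "z": 0.0, "rx": 0.0, "ry": 0.0, "rz": 0.0}
  ]
}}

```text
time: 18.7
tool_pos: [536.2, 105.4, 73.5]
ee_rot: [0.629, 0.778, 0.0, 0.0]
wrist_force: [4.0, -4.2, -1.3]
gripper_width: 51.0
finger_force: 2.0
```

>>> {"fn": "carry_out", "kwargs": {
  "targets": [
    {"x": -0.0085, "y": 0.039, "z": 0.0, "rx": 0.0, "ry": 0.0, "rz": 0.0},
    {"x": -0.0085, "y": 0.039, "z": 0.0, "rx": 0.0, "ry": 0.0, "rz": 0.0},
    {"x": -0.0085, "y": 0.039, "z": 0.0, "rx": 0.0, "ry": 0.0, "rz": 0.0},
    {"x": -0.0085, "y": 0.039, "z": 0.0, "rx": 0.0, "ry": 0.0, "rz": 0.0},
    {"x": -0.0085, "y": 0.039, "z": 0.0, "rx": 0.0, "ry": 0.0, "rz": 0.0},
    {"x": -0.0085, "y": 0.039, "z": 0.0, "rx": 0.0, "ry": 0.0, "rz": 0.0}
  ]
}}

```text
time: 19.2
tool_pos: [534.9, 111.0, 73.5]
ee_rot: [0.629, 0.778, 0.0, 0.0]
wrist_force: [4.4, -3.3, -0.8]
gripper_width: 51.4
finger_force: 2.0
```

```bash
python3 m.py
```

```text
[534.9 111.   73.5] [-24.5   1.5] 12.08 [ 4.4 -3.3 -0.8] -4.113647864164926
12.058658599853516 [[10.0, 45.8], [-12.3, 45.9], [-12.5, -47.5], [9.9, -47.6]]
lips []
```

>>> {"fn": "carry_out", "kwargs": {
  "targets": [
    {"x": -0.0085, "y": 0.039, "z": 0.0, "rx": 0.0, "ry": 0.0, "rz": 0.0},
    {"x": -0.0085, "y": 0.039, "z": 0.0, "rx": 0.0, "ry": 0.0, "rz": 0.0},
    {"x": -0.0085, "y": 0.039, "z": 0.0, "rx": 0.0, "ry": 0.0, "rz": 0.0},
    {"x": -0.0085, "y": 0.039, "z": 0.0, "rx": 0.0, "ry": 0.0, "rz": 0.0},
    {"x": -0.0085, "y": 0.039, "z": 0.0, "rx": 0.0, "ry": 0.0, "rz": 0.0}
  ]
}}

```text
time: 19.72
tool_pos: [533.9, 115.6, 73.5]
ee_rot: [0.629, 0.778, 0.0, 0.0]
wrist_force: [4.1, -3.3, -0.4]
gripper_width: 51.2
finger_force: 2.1
```

>>> {"fn": "carry_out", "kwargs": {
  "targets": [
    {"x": -0.0085, "y": 0.039, "z": 0.0, "rx": 0.0, "ry": 0.0, "rz": 0.0},
    {"x": -0.0085, "y": 0.039, "z": 0.0, "rx": 0.0, "ry": 0.0, "rz": 0.0},
    {"x": -0.0085, "y": 0.039, "z": 0.0, "rx": 0.0, "ry": 0.0, "rz": 0.0}
  ]
}}

```text
time: 19.97
tool_pos: [533.3, 118.5, 73.5]
ee_rot: [0.629, 0.778, 0.0, 0.0]
wrist_force: [4.5, -4.2, -0.7]
gripper_width: 51.3
finger_force: 2.1
```

>>> {"fn": "carry_out", "kwargs": {
  "targets": [
    {"x": -0.0085, "y": 0.039, "z": 0.0, "rx": 0.0, "ry": 0.0, "rz": 0.0},
    {"x": -0.0085, "y": 0.039, "z": 0.0, "rx": 0.0, "ry": 0.0, "rz": 0.0}
  ]
}}

```text
time: 20.13
tool_pos: [532.9, 120.5, 73.5]
ee_rot: [0.629, 0.778, 0.0, 0.0]
wrist_force: [3.9, -2.7, -0.6]
gripper_width: 51.1
finger_force: 2.1
```

>>> {"fn": "carry_out", "kwargs": {
  "targets": [
    {"x": -0.0085, "y": 0.039, "z": 0.0, "rx": 0.0, "ry": 0.0, "rz": 0.0},
    {"x": -0.0085, "y": 0.039, "z": 0.0, "rx": 0.0, "ry": 0.0, "rz": 0.0}
  ]
}}

```text
time: 20.3
tool_pos: [532.6, 122.3, 73.5]
ee_rot: [0.629, 0.778, 0.0, 0.001]
wrist_force: [4.5, -4.9, -2.2]
gripper_width: 51.3
finger_force: 3.2
```

>>> {"fn": "carry_out", "kwargs": {
  "targets": [
    {"x": -0.0085, "y": 0.039, "z": 0.0, "rx": 0.0, "ry": 0.0, "rz": 0.0}
  ]
}}

```text
time: 20.38
tool_pos: [532.7, 122.5, 73.6]
ee_rot: [0.629, 0.777, 0.0, 0.001]
wrist_force: [6.2, -6.1, -1.3]
gripper_width: 51.3
finger_force: 3.9
```

>>> {"fn": "carry_out", "kwargs": {
  "targets": [
    {"x": -0.0085, "y": 0.039, "z": 0.0, "rx": 0.0, "ry": 0.0, "rz": 0.0}
  ]
}}

```text
time: 20.47
tool_pos: [532.7, 122.6, 73.6]
ee_rot: [0.629, 0.777, 0.0, 0.002]
wrist_force: [5.5, -8.4, -2.0]
gripper_width: 51.2
finger_force: 4.6
```

Motion has stalled at the expected place and the force is rising, so this is the back stop. Pressing a bit more to seat it firmly.

>>> {"fn": "carry_out", "kwargs": {
  "targets": [
    {"x": -0.0085, "y": 0.039, "z": 0.0, "rx": 0.0, "ry": 0.0, "rz": 0.0},
    {"x": -0.0085, "y": 0.039, "z": 0.0, "rx": 0.0, "ry": 0.0, "rz": 0.0},
    {"x": -0.0085, "y": 0.039, "z": 0.0, "rx": 0.0, "ry": 0.0, "rz": 0.0}
  ]
}}

```text
time: 20.72
tool_pos: [532.6, 122.9, 73.6]
ee_rot: [0.63, 0.777, -0.001, 0.003]
wrist_force: [6.5, -11.9, -0.7]
gripper_width: 51.3
finger_force: 6.9
```

>>> {"fn": "carry_out", "kwargs": {
  "targets": [
    {"x": -0.0085, "y": 0.039, "z": 0.0, "rx": 0.0, "ry": 0.0, "rz": 0.0},
    {"x": -0.0085, "y": 0.039, "z": 0.0, "rx": 0.0, "ry": 0.0, "rz": 0.0},
    {"x": 0.0, "y": 0.0, "z": 0.0, "rx": 0.0, "ry": 0.0, "rz": 0.0}
  ]
}}

```text
time: 20.97
tool_pos: [532.5, 123.1, 73.7]
ee_rot: [0.63, 0.776, -0.001, 0.004]
wrist_force: [6.1, -13.8, -0.9]
gripper_width: 51.3
finger_force: 7.6
```

```bash
python3 m.py
```

```text
[532.5 123.1  73.7] [-12.2   1.3] 11.84 [  6.1 -13.8  -0.9] -14.738860509526752
4.934840202331543 [[-37.4, 79.5], [-59.7, 82.3], [-62.3, 61.8], [-40.0, 59.0]]
lips []
```

>>> {"fn": "carry_out", "kwargs": {
  "targets": [
    {"x": -0.0085, "y": 0.039, "z": 0.0, "rx": 0.0, "ry": 0.0, "rz": 0.0},
    {"x": -0.0085, "y": 0.039, "z": 0.0, "rx": 0.0, "ry": 0.0, "rz": 0.0},
    {"x": -0.0085, "y": 0.039, "z": 0.0, "rx": 0.0, "ry": 0.0, "rz": 0.0},
    {"x": 0.0, "y": 0.0, "z": 0.0, "rx": 0.0, "ry": 0.0, "rz": 0.0},
    {"x": 0.0, "y": 0.0, "z": 0.0, "rx": 0.0, "ry": 0.0, "rz": 0.0}
  ]
}}

```text
time: 21.48
tool_pos: [532.4, 123.4, 73.7]
ee_rot: [0.631, 0.776, -0.002, 0.006]
wrist_force: [6.8, -19.0, -1.2]
gripper_width: 51.0
finger_force: 9.9
```

>>> {"fn": "carry_out", "kwargs": {
  "targets": [
    {"x": 0.05, "y": -0.2, "z": 0.0, "rx": 0.0, "ry": 0.0, "rz": 0.0},
    {"x": 0.084, "y": -0.39, "z": 0.0, "rx": 0.0, "ry": 0.0, "rz": 0.0},
    {"x": 0.084, "y": -0.39, "z": 0.0, "rx": 0.0, "ry": 0.0, "rz": 0.0},
    {"x": 0.16, "y": -0.8, "z": 0.4, "rx": 0.0, "ry": 0.0, "rz": 0.0},
    {"x": 0.16, "y": -0.8, "z": 0.8, "rx": 0.0, "ry": 0.0, "rz": 0.0},
    {"x": 0.16, "y": -0.8, "z": 0.8, "rx": 0.0, "ry": 0.0, "rz": 0.0},
    {"x": 0.0, "y": 0.0, "z": 0.8, "rx": 0.0, "ry": 0.0, "rz": 0.0},
    {"x": 0.0, "y": 0.0, "z": 0.0, "rx": 0.0, "ry": 0.0, "rz": 0.0},
    {"x": 0.0, "y": 0.0, "z": 0.0, "rx": 0.0, "ry": 0.0, "rz": 0.0}
  ]
}}

```text
time: 22.23
tool_pos: [546.5, 48.8, 144.0]
ee_rot: [0.628, 0.778, 0.0, -0.001]
wrist_force: [0.4, -0.5, -0.3]
gripper_width: 51.8
finger_force: 0.0
```

```bash
python3 - <<'E'
from h import *
st=read_state(); im=get_image("wrist"); c=cam(im,st); px=im["pixels"]
cv2.imwrite("pics/w5.png",px[:,:,::-1]); print(st["tool_pos"],yaw(st),st["wrist_force"],st["joint_pos"].round(2))
L,k=lips(px,c,(0,0,640,480)); print([(dock(l[0]).tolist(),l[1],l[2]) for l in L])
H=O-14*U-78*V; print("hinge",H,proj(c,[[*H,45]]))
h=cv2.cvtColor(px,cv2.COLOR_RGB2HSV)
red=((h[:,:,0]<8)|(h[:,:,0]>172))&(h[:,:,1]>150)&(h[:,:,2]>60)
for k in comps(red,100)[:3]: print("red",cv2.boundingRect(k),cv2.fitLine(plane(c,k.reshape(-1,2),23)[:,:2].astype(np.float32),cv2.DIST_L2,0,.01,.01).ravel())
E
```

```text
[546.49831984  48.84789458 143.98362653] 12.175161051789635 [ 0.37941385 -0.48741567 -0.2992648 ] [-0.34  0.63  0.24  2.12 -0.34  0.43  0.37]
[([28.1, -1.3], (83.51248931884766, 56.327552795410156), 11.803439140319824), ([34.9, -39.4], (20.768848419189453, 43.588661193847656), 11.852168083190918)]
hinge [610.39939978 138.03039814] [[484.13252568 140.77839788]]
red (463, 151, 77, 109) [ 7.8562355e-01 -6.1870480e-01  6.4170154e+02  1.0836294e+02]
red (577, 385, 37, 36) [ 8.7083077e-01 -4.9158293e-01  7.7221014e+02 -1.4479588e+01]
```

View pics/w5.png

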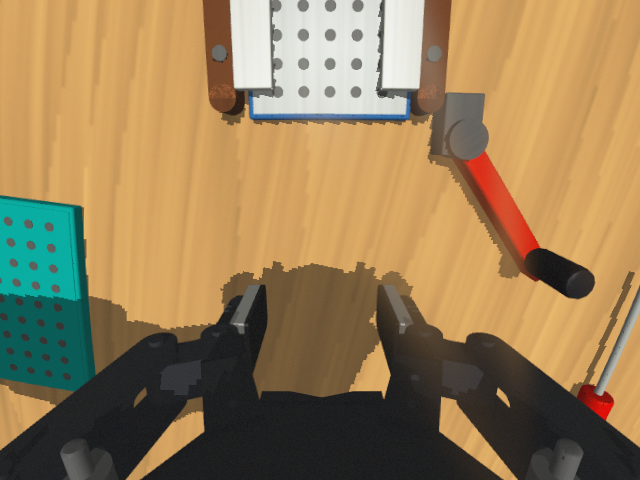

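The plate is home: its blue rear edge (row 118) sticks out slightly past both noses, and 20 N was felt at the stop. The gate lies open at the right, with its peg at about (560,270) px, i.e. (677,77) in the world. I will straddle the peg with the fingers and swing it.

>>> {"fn": "carry_out", "kwargs": {
  "targets": [
    {"x": 0.0, "y": 0.0, "z": 0.4, "rx": 0.0, "ry": 0.0, "rz": 0.2},
    {"x": 0.65, "y": 0.14, "z": 0.0, "rx": 0.0, "ry": 0.0, "rz": 0.2},
    {"x": 0.65, "y": 0.14, "z": 0.0, "rx": 0.0, "ry": 0.0, "rz": 0.2},
    {"x": 0.65, "y": 0.14, "z": 0.0, "rx": 0.0, "ry": 0.0, "rz": 0.2},
    {"x": 0.65, "y": 0.14, "z": 0.0, "rx": 0.0, "ry": 0.0, "rz": 0.2},
    {"x": 0.65, "y": 0.14, "z": 0.0, "rx": 0.0, "ry": 0.0, "rz": 0.22},
    {"x": 0.65, "y": 0.14, "z": 0.0, "rx": 0.0, "ry": 0.0, "rz": 0.0},
    {"x": 0.65, "y": 0.14, "z": 0.0, "rx": 0.0, "ry": 0.0, "rz": 0.0},
    {"x": 0.65, "y": 0.14, "z": 0.0, "rx": 0.0, "ry": 0.0, "rz": 0.0},
    {"x": 0.0, "y": 0.0, "z": 0.0, "rx": 0.0, "ry": 0.0, "rz": 0.0},
    {"x": 0.0, "y": 0.0, "z": 0.0, "rx": 0.0, "ry": 0.0, "rz": 0.0}
  ],
  "gripper": 0.2
}}

```text
time: 23.2
tool_pos: [676.2, 77.3, 151.6]
ee_rot: [0.365, 0.931, -0.0, -0.002]
wrist_force: [-0.2, 0.6, 0.1]
gripper_width: 50.9
finger_force: 0.0
```

```bash
python3 - <<'E'
from h import *
st=read_state(); im=get_image("wrist"); c=cam(im,st); px=im["pixels"]
cv2.imwrite("pics/w6.png",px[:,:,::-1]); print(st["tool_pos"],yaw(st),st["gripper_width"])
print(proj(c,[[677,76.5,62],[677,76.5,23]]))
import pickle
d=pickle.load(open("d0.pkl","rb"))
print(tri(cam(d["top"]),[[285.9,183.1]],cam(d["scene"]),[[407.7,272.6]]))
E
```

```text
[676.21528872  77.3168756  151.64860155] 47.167899206791084 50.86096307418312
[[320.83564052 287.43864908]
 [320.93742662 262.04722117]]
[[677.86220848  76.38536483  43.28244787   4.63559803]]
```

View pics/w6.png

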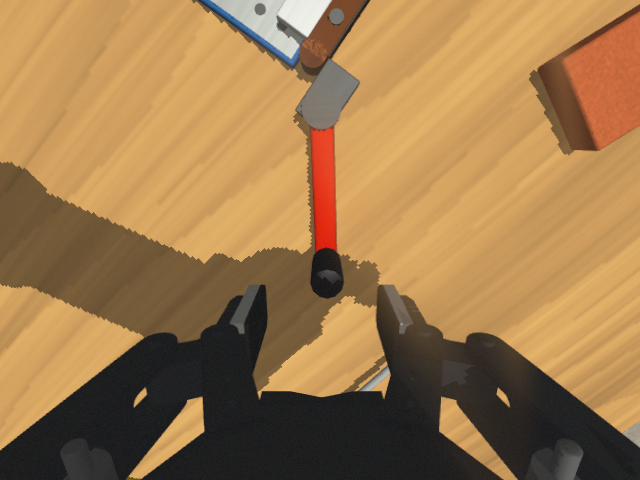

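The peg is centred between the fingers at (326,280) px. I lower around it, then work out the arc.

>>> {"fn": "carry_out", "kwargs": {
  "targets": [
    {"x": 0.0, "y": 0.0, "z": -0.65, "rx": 0.0, "ry": 0.0, "rz": 0.0},
    {"x": 0.0, "y": 0.0, "z": -0.65, "rx": 0.0, "ry": 0.0, "rz": 0.0},
    {"x": 0.0, "y": 0.0, "z": -0.6, "rx": 0.0, "ry": 0.0, "rz": 0.0},
    {"x": 0.0, "y": 0.0, "z": 0.0, "rx": 0.0, "ry": 0.0, "rz": 0.0},
    {"x": 0.0, "y": 0.0, "z": 0.0, "rx": 0.0, "ry": 0.0, "rz": 0.0}
  ],
  "gripper": -0.3
}}

```text
time: 23.67
tool_pos: [675.6, 75.8, 104.6]
ee_rot: [0.366, 0.931, -0.001, -0.002]
wrist_force: [-0.3, 0.2, -0.3]
gripper_width: 29.7
finger_force: 0.0
```

```bash
python3 - <<'E'
from h import *
st=read_state(); print(st["tool_pos"],yaw(st),st["gripper_width"],st["wrist_force"])
H=O-14*U-78*V
ph=-42.7+np.r_[0,-np.arange(1,30)*4.0]
def T(p,l): p=np.deg2rad(p); return H+90*np.c_[np.cos(p),np.sin(p)]+np.c_[np.sin(p),-np.cos(p)]*l
W=T(ph,6.0); W[0]=st["tool_pos"][:2]
S=np.diff(W,axis=0)/25
for p,s in zip(ph[1:],S): print(round(p,1),s.round(2))
E
```

```text
[675.58811925  75.78075175 104.63526841] 47.05583199571448 29.653820229594036 [-0.30891627  0.18413721 -0.2865914 ]
-46.7 [-0.31 -0.29]
-50.7 [-0.2  -0.15]
-54.7 [-0.21 -0.14]
-58.7 [-0.22 -0.12]
-62.7 [-0.23 -0.11]
-66.7 [-0.23 -0.09]
-70.7 [-0.24 -0.08]
-74.7 [-0.24 -0.06]
-78.7 [-0.25 -0.04]
-82.7 [-0.25 -0.02]
-86.7 [-0.25 -0.01]
-90.7 [-0.25  0.01]
-94.7 [-0.25  0.03]
-98.7 [-0.25  0.05]
-102.7 [-0.24  0.06]
-106.7 [-0.24  0.08]
-110.7 [-0.23  0.1 ]
-114.7 [-0.23  0.11]
-118.7 [-0.22  0.13]
-122.7 [-0.21  0.14]
-126.7 [-0.2   0.16]
-130.7 [-0.19  0.17]
-134.7 [-0.17  0.18]
-138.7 [-0.16  0.19]
-142.7 [-0.15  0.21]
-146.7 [-0.13  0.21]
-150.7 [-0.12  0.22]
-154.7 [-0.1   0.23]
-158.7 [-0.08  0.24]
```

>>> {"fn": "carry_out", "kwargs": {
  "targets": [
    {"x": -0.16, "y": -0.15, "z": 0.0, "rx": 0.0, "ry": 0.0, "rz": -0.07},
    {"x": -0.15, "y": -0.14, "z": 0.0, "rx": 0.0, "ry": 0.0, "rz": -0.07},
    {"x": -0.2, "y": -0.15, "z": 0.0, "rx": 0.0, "ry": 0.0, "rz": -0.14},
    {"x": -0.21, "y": -0.14, "z": 0.0, "rx": 0.0, "ry": 0.0, "rz": -0.14},
    {"x": -0.22, "y": -0.12, "z": 0.0, "rx": 0.0, "ry": 0.0, "rz": -0.14},
    {"x": -0.23, "y": -0.11, "z": 0.0, "rx": 0.0, "ry": 0.0, "rz": -0.14},
    {"x": -0.23, "y": -0.09, "z": 0.0, "rx": 0.0, "ry": 0.0, "rz": -0.14},
    {"x": -0.24, "y": -0.08, "z": 0.0, "rx": 0.0, "ry": 0.0, "rz": -0.14}
  ]
}}

```text
time: 24.33
tool_pos: [636.9, 50.7, 107.1]
ee_rot: [0.583, 0.812, 0.001, 0.001]
wrist_force: [1.8, 0.1, -0.8]
gripper_width: 30.0
finger_force: 0.7
```

>>> {"fn": "carry_out", "kwargs": {
  "targets": [
    {"x": -0.24, "y": -0.06, "z": 0.0, "rx": 0.0, "ry": 0.0, "rz": -0.14},
    {"x": -0.25, "y": -0.04, "z": 0.0, "rx": 0.0, "ry": 0.0, "rz": -0.14},
    {"x": -0.25, "y": -0.02, "z": 0.0, "rx": 0.0, "ry": 0.0, "rz": -0.14},
    {"x": -0.25, "y": -0.01, "z": 0.0, "rx": 0.0, "ry": 0.0, "rz": -0.14},
    {"x": -0.25, "y": 0.01, "z": 0.0, "rx": 0.0, "ry": 0.0, "rz": -0.14},
    {"x": -0.25, "y": 0.03, "z": 0.0, "rx": 0.0, "ry": 0.0, "rz": -0.14},
    {"x": -0.25, "y": 0.05, "z": 0.0, "rx": 0.0, "ry": 0.0, "rz": -0.14},
    {"x": -0.24, "y": 0.06, "z": 0.0, "rx": 0.0, "ry": 0.0, "rz": -0.14}
  ]
}}

```text
time: 25.0
tool_pos: [587.6, 50.4, 107.3]
ee_rot: [0.785, 0.619, 0.001, 0.002]
wrist_force: [0.7, -1.6, -0.7]
gripper_width: 30.0
finger_force: 0.8
```

>>> {"fn": "carry_out", "kwargs": {
  "targets": [
    {"x": -0.24, "y": 0.08, "z": 0.0, "rx": 0.0, "ry": 0.0, "rz": -0.14},
    {"x": -0.23, "y": 0.1, "z": 0.0, "rx": 0.0, "ry": 0.0, "rz": -0.14},
    {"x": -0.23, "y": 0.11, "z": 0.0, "rx": 0.0, "ry": 0.0, "rz": -0.14},
    {"x": -0.22, "y": 0.13, "z": 0.0, "rx": 0.0, "ry": 0.0, "rz": -0.14},
    {"x": -0.21, "y": 0.14, "z": 0.0, "rx": 0.0, "ry": 0.0, "rz": -0.14},
    {"x": -0.2, "y": 0.16, "z": 0.0, "rx": 0.0, "ry": 0.0, "rz": -0.14},
    {"x": -0.19, "y": 0.17, "z": 0.0, "rx": 0.0, "ry": 0.0, "rz": -0.14}
  ]
}}

```text
time: 25.58
tool_pos: [549.2, 72.6, 107.2]
ee_rot: [0.912, 0.41, 0.001, 0.001]
wrist_force: [-0.4, -2.2, 0.7]
gripper_width: 30.3
finger_force: 0.8
```

```bash
python3 - <<'E'
from h import *
st=read_state(); print(st["tool_pos"],yaw(st),st["gripper_width"],st["wrist_force"],st["joint_pos"].round(2))
H=O-14*U-78*V
ph=np.r_[0,-134.7,-138.7,-142.7,-146.7,-150.7,-154.7,-158.7,-160.7,-162.7,-164.7,-166.7,-167.85]
def T(p,l): p=np.deg2rad(p); return H+90*np.c_[np.cos(p),np.sin(p)]+np.c_[np.sin(p),-np.cos(p)]*l
W=T(ph,6.0); W[0]=st["tool_pos"][:2]; print(T(np.array([-130.7]),6.0))
for p,s in zip(ph[1:],np.diff(W,axis=0)/25): print(round(p,1),s.round(2))
E
```

```text
[549.19033221  72.61281856 107.22567258] -41.60572942443454 30.32529789005288 [-0.42081543 -2.18096517  0.65306185] [-0.51  0.73  0.42  2.12 -0.72  0.43 -0.24]
[[547.16173742  73.7108983 ]]
-134.7 [-0.25  0.23]
-138.7 [-0.16  0.19]
-142.7 [-0.15  0.21]
-146.7 [-0.13  0.21]
-150.7 [-0.12  0.22]
-154.7 [-0.1   0.23]
-158.7 [-0.08  0.24]
-160.7 [-0.04  0.12]
-162.7 [-0.03  0.12]
-164.7 [-0.03  0.12]
-166.7 [-0.02  0.12]
-167.8 [-0.01  0.07]
```

>>> {"fn": "carry_out", "kwargs": {
  "targets": [
    {"x": -0.17, "y": 0.18, "z": 0.0, "rx": 0.0, "ry": 0.0, "rz": -0.14},
    {"x": -0.16, "y": 0.19, "z": 0.0, "rx": 0.0, "ry": 0.0, "rz": -0.14},
    {"x": -0.15, "y": 0.21, "z": 0.0, "rx": 0.0, "ry": 0.0, "rz": -0.14},
    {"x": -0.13, "y": 0.21, "z": 0.0, "rx": 0.0, "ry": 0.0, "rz": -0.14},
    {"x": -0.12, "y": 0.22, "z": 0.0, "rx": 0.0, "ry": 0.0, "rz": -0.14},
    {"x": -0.1, "y": 0.23, "z": 0.0, "rx": 0.0, "ry": 0.0, "rz": -0.14}
  ]
}}

```text
time: 26.08
tool_pos: [527.9, 103.8, 107.1]
ee_rot: [0.978, 0.211, 0.001, 0.0]
wrist_force: [0.2, -1.8, 0.9]
gripper_width: 29.9
finger_force: 0.8
```

>>> {"fn": "carry_out", "kwargs": {
  "targets": [
    {"x": -0.04, "y": 0.12, "z": 0.0, "rx": 0.0, "ry": 0.0, "rz": -0.07},
    {"x": -0.04, "y": 0.12, "z": 0.0, "rx": 0.0, "ry": 0.0, "rz": -0.07},
    {"x": -0.04, "y": 0.12, "z": 0.0, "rx": 0.0, "ry": 0.0, "rz": -0.07},
    {"x": -0.03, "y": 0.12, "z": 0.0, "rx": 0.0, "ry": 0.0, "rz": -0.07}
  ]
}}

```text
time: 26.42
tool_pos: [524.0, 116.1, 106.9]
ee_rot: [0.99, 0.143, 0.0, 0.0]
wrist_force: [-0.2, -1.9, -0.7]
gripper_width: 30.3
finger_force: 0.7
```

>>> {"fn": "carry_out", "kwargs": {
  "targets": [
    {"x": -0.03, "y": 0.12, "z": 0.0, "rx": 0.0, "ry": 0.0, "rz": -0.07},
    {"x": -0.02, "y": 0.08, "z": 0.0, "rx": 0.0, "ry": 0.0, "rz": -0.04}
  ]
}}

```text
time: 26.58
tool_pos: [522.8, 121.4, 106.8]
ee_rot: [0.993, 0.116, 0.0, 0.0]
wrist_force: [0.8, -1.2, 1.7]
gripper_width: 30.0
finger_force: 0.7
```

>>> {"fn": "carry_out", "kwargs": {
  "targets": [
    {"x": -0.01, "y": 0.06, "z": 0.0, "rx": 0.0, "ry": 0.0, "rz": -0.04},
    {"x": -0.01, "y": 0.04, "z": 0.0, "rx": 0.0, "ry": 0.0, "rz": 0.0}
  ]
}}

```text
time: 26.75
tool_pos: [522.6, 124.3, 106.4]
ee_rot: [0.994, 0.107, 0.0, 0.0]
wrist_force: [-1.2, -0.6, 1.1]
gripper_width: 29.8
finger_force: 0.6
```

```bash
python3 - <<'E'
from h import *
st=read_state(); print(st["tool_pos"],dock(st["tool_pos"]),yaw(st),st["gripper_width"],st["wrist_force"])
E
```

```text
[522.58074312 124.29704301 106.4398314 ] [-8.9 10.7] -77.66715465776578 29.816926595891466 [-1.21494716 -0.63229851  1.12423791]
```

>>> {"fn": "carry_out", "kwargs": {
  "targets": [
    {"x": -0.01, "y": 0.04, "z": 0.0, "rx": 0.0, "ry": 0.0, "rz": 0.0},
    {"x": -0.01, "y": 0.04, "z": 0.0, "rx": 0.0, "ry": 0.0, "rz": 0.0}
  ]
}}

```text
time: 26.92
tool_pos: [522.2, 126.1, 106.2]
ee_rot: [0.994, 0.108, 0.0, 0.0]
wrist_force: [-0.2, -4.1, 1.0]
gripper_width: 30.2
finger_force: 2.0
```

>>> {"fn": "carry_out", "kwargs": {
  "targets": [
    {"x": -0.01, "y": 0.04, "z": 0.0, "rx": 0.0, "ry": 0.0, "rz": 0.0},
    {"x": -0.01, "y": 0.04, "z": 0.0, "rx": 0.0, "ry": 0.0, "rz": 0.0}
  ]
}}

```text
time: 27.08
tool_pos: [522.2, 126.4, 106.2]
ee_rot: [0.994, 0.107, 0.001, 0.002]
wrist_force: [1.1, -6.3, -0.5]
gripper_width: 30.2
finger_force: 3.5
```

>>> {"fn": "carry_out", "kwargs": {
  "targets": [
    {"x": -0.01, "y": 0.04, "z": 0.0, "rx": 0.0, "ry": 0.0, "rz": 0.0},
    {"x": -0.01, "y": 0.04, "z": 0.0, "rx": 0.0, "ry": 0.0, "rz": 0.0}
  ]
}}

```text
time: 27.25
tool_pos: [522.0, 126.7, 106.2]
ee_rot: [0.994, 0.107, 0.002, 0.003]
wrist_force: [2.4, -9.3, -0.9]
gripper_width: 30.0
finger_force: 5.0
```

The gate stop is felt: it has stalled with force rising to 9 N. Pressing slightly more, then centring the peg between the fingers and lifting away.

>>> {"fn": "carry_out", "kwargs": {
  "targets": [
    {"x": -0.01, "y": 0.04, "z": 0.0, "rx": 0.0, "ry": 0.0, "rz": 0.0},
    {"x": -0.01, "y": 0.04, "z": 0.0, "rx": 0.0, "ry": 0.0, "rz": 0.0},
    {"x": 0.0, "y": 0.0, "z": 0.0, "rx": 0.0, "ry": 0.0, "rz": 0.0},
    {"x": 0.02, "y": -0.1, "z": 0.0, "rx": 0.0, "ry": 0.0, "rz": 0.0},
    {"x": 0.03, "y": -0.14, "z": 0.0, "rx": 0.0, "ry": 0.0, "rz": 0.0},
    {"x": 0.03, "y": -0.14, "z": 0.0, "rx": 0.0, "ry": 0.0, "rz": 0.0},
    {"x": 0.0, "y": 0.0, "z": 0.0, "rx": 0.0, "ry": 0.0, "rz": 0.0}
  ]
}}

```text
time: 27.83
tool_pos: [522.7, 123.3, 105.9]
ee_rot: [0.994, 0.108, -0.0, -0.001]
wrist_force: [0.4, 0.3, 0.2]
gripper_width: 30.1
finger_force: 0.0
```

>>> {"fn": "carry_out", "kwargs": {
  "targets": [
    {"x": 0.0, "y": 0.0, "z": 0.2, "rx": 0.0, "ry": 0.0, "rz": 0.0},
    {"x": 0.0, "y": 0.0, "z": 0.5, "rx": 0.0, "ry": 0.0, "rz": 0.0},
    {"x": 0.0, "y": 0.0, "z": 0.9, "rx": 0.0, "ry": 0.0, "rz": 0.0},
    {"x": 0.0, "y": 0.0, "z": 0.9, "rx": 0.0, "ry": 0.0, "rz": 0.0},
    {"x": 0.0, "y": -0.8, "z": 0.9, "rx": 0.0, "ry": 0.0, "rz": 0.0},
    {"x": 0.0, "y": -0.8, "z": 0.9, "rx": 0.0, "ry": 0.0, "rz": 0.0},
    {"x": 0.0, "y": -0.8, "z": 0.5, "rx": 0.0, "ry": 0.0, "rz": 0.0},
    {"x": 0.0, "y": -0.8, "z": 0.0, "rx": 0.0, "ry": 0.0, "rz": 0.0},
    {"x": 0.0, "y": -0.8, "z": 0.0, "rx": 0.0, "ry": 0.0, "rz": 0.0},
    {"x": 0.0, "y": -0.8, "z": 0.0, "rx": 0.0, "ry": 0.0, "rz": 0.0},
    {"x": 0.0, "y": -0.8, "z": 0.0, "rx": 0.0, "ry": 0.0, "rz": 0.0},
    {"x": 0.0, "y": -0.8, "z": 0.0, "rx": 0.0, "ry": 0.0, "rz": 0.0},
    {"x": 0.0, "y": -0.8, "z": 0.0, "rx": 0.0, "ry": 0.0, "rz": 0.0},
    {"x": 0.0, "y": -0.8, "z": 0.0, "rx": 0.0, "ry": 0.0, "rz": 0.0},
    {"x": 0.0, "y": 0.0, "z": 0.0, "rx": 0.0, "ry": 0.0, "rz": 0.0}
  ]
}}

```text
time: 29.08
tool_pos: [522.4, -80.7, 227.0]
ee_rot: [0.994, 0.106, 0.001, 0.001]
wrist_force: [-0.2, -0.1, -0.2]
gripper_width: 29.9
finger_force: 0.0
```

```bash
python3 - <<'E'
from h import *
st=read_state(); print(st["tool_pos"],st["wrist_force"],st["time"])
ct=cam(t:=get_image("top")); cs=cam(s:=get_image("scene"))
for n,px,c,bx in(("t",t["pixels"],ct,(200,190,300,290)),("s",s["pixels"],cs,(350,180,440,300))):
    h=cv2.cvtColor(px,cv2.COLOR_RGB2HSV)
    red=boxm(((h[:,:,0]<8)|(h[:,:,0]>172))&(h[:,:,1]>150)&(h[:,:,2]>60),bx)
    for k in comps(red,20)[:2]:
        l=cv2.fitLine(plane(c,k.reshape(-1,2),23)[:,:2].astype(np.float32),cv2.DIST_L2,0,.01,.01).ravel(); print(n,cv2.boundingRect(k),np.rad2deg(np.arctan2(l[1],l[0])),dock(l[2:]))
a=cv2.resize(t["pixels"][180:280,195:305,::-1],(400,364),interpolation=cv2.INTER_CUBIC); b=cv2.resize(s["pixels"][180:280,345:455,::-1],(400,364),interpolation=cv2.INTER_CUBIC)
cv2.imwrite("pics/end.png",np.hstack([a,b]))
E
```

```text
[522.44009033 -80.74207514 226.97109441] [-0.24581821 -0.09119438 -0.20928978] 29.0833
t (263, 212, 9, 24) 11.590085 [-15.9 -31.8]
s (364, 233, 32, 19) 12.702525 [-18.6 -20.7]
```

View pics/end.png

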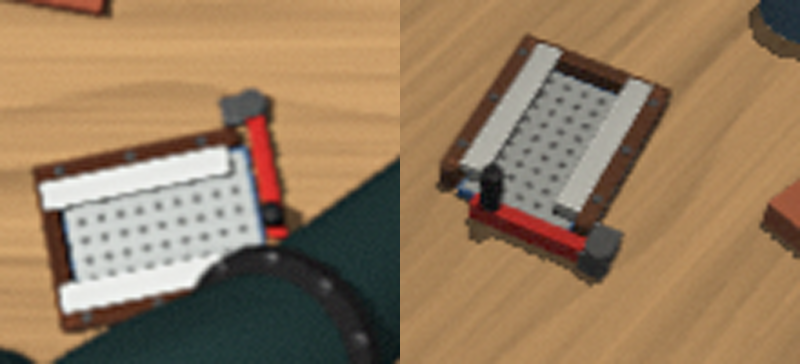

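The picture shows the gate lying across the mouth (12.1°, expected 12.15°). Before handing in, I check the plate's leading edge against the stop numerically.

```bash
python3 - <<'E'
from h import *
for n in("top","scene"):
    im=get_image(n); c=cam(im); g=im["pixels"].astype(float)
    xs=np.arange(-14,170,2.0)
    for z in (10,):
        rows=[]
        for y in (-15,-5,5,15):
            P=np.array([[*(O+x*U+y*V),z] for x in xs]); uv=proj(c,P).astype(np.float32)
            rows.append(cv2.remap(im["pixels"],uv[:,:1],uv[:,1:],cv2.INTER_LINEAR)[:,0])
        m=np.mean(rows,0)
        print(n,[(int(x),*map(int,v)) for x,v in zip(xs,m) if x<8 or x>136])
E
```

```text
top [(-14, 123, 39, 37), (-12, 125, 42, 39), (-10, 118, 45, 39), (-8, 100, 48, 44), (-6, 78, 60, 68), (-4, 85, 95, 113), (-2, 126, 142, 158), (0, 171, 182, 189), (2, 195, 201, 200), (4, 199, 204, 200), (6, 193, 197, 193), (138, 209, 213, 210), (140, 201, 207, 206), (142, 158, 171, 178), (144, 96, 108, 121), (146, 53, 52, 59), (148, 58, 34, 26), (150, 75, 40, 25), (152, 80, 45, 29), (154, 78, 44, 29), (156, 79, 44, 30), (158, 89, 52, 35), (160, 115, 77, 51), (162, 156, 116, 77), (164, 187, 144, 96), (166, 197, 154, 104), (168, 197, 154, 104)]
scene [(-14, 79, 24, 23), (-12, 82, 23, 22), (-10, 96, 27, 23), (-8, 117, 33, 30), (-6, 132, 36, 34), (-4, 129, 36, 33), (-2, 127, 37, 33), (0, 125, 39, 35), (2, 121, 50, 46), (4, 114, 73, 69), (6, 111, 100, 95), (138, 129, 129, 123), (140, 139, 139, 133), (142, 142, 144, 137), (144, 137, 139, 134), (146, 112, 116, 117), (148, 70, 73, 76), (150, 44, 41, 38), (152, 40, 30, 22), (154, 40, 27, 20), (156, 41, 27, 21), (158, 45, 30, 23), (160, 57, 37, 26), (162, 71, 46, 30), (164, 79, 50, 33), (166, 79, 51, 35), (168, 79, 51, 35)]
```

The plate's leading edge is at dock x of about 146–148 mm in both views, meeting the stop with no bench visible between. Handing in.

```bash
python3 -c "
from workcell import close_job; print(close_job())"
```

```text
the job is handed in; nothing more can be done
None
```

The plate was slid flat, short edge first, into the smallest dock until it pressed on the back stop (about 20 N felt). The red gate was then swung shut to its stop, and the job was handed in at about 29 s; no verdict was shown.

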